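# Set out the puzzle panels on the shop's display board

## Task

Set out the shop's puzzle display: first pull the light bar's dimmer lever all the way over towards you (the robot's side), then slide every wooden panel upward out of the slotted rack and lay it flat on the display board, each squarely inside an outlined place of its own (any of the four), to make a neat row. When all the panels lie in their row, set the dimmer lever straight up and let go, leaving the row neat and not disturbing the die, the boxed game and the jar.

Things in the scene. Friction and masses are not known exactly. Their poses are not given: they have to be found in the camera images.
- panel0: one of up to four like wooden puzzle panels: 8 mm thick (x), 60 mm wide (y), 96 mm long (z), about 50 g, dark inlays on both faces. Origin at its centre. At the start it stands upright in any slot of the rack, z up, its lower end on the rack's floor. Faces and ends are alike: it may lie either way up and round. Absent in some starts.
- panel1: one of up to four like wooden puzzle panels: 8 mm thick (x), 60 mm wide (y), 96 mm long (z), about 50 g, dark inlays on both faces. Origin at its centre. At the start it stands upright in any slot of the rack, z up, its lower end on the rack's floor. Faces and ends are alike: it may lie either way up and round. Absent in some starts.
- panel2: one of up to four like wooden puzzle panels: 8 mm thick (x), 60 mm wide (y), 96 mm long (z), about 50 g, dark inlays on both faces. Origin at its centre. At the start it stands upright in any slot of the rack, z up, its lower end on the rack's floor. Faces and ends are alike: it may lie either way up and round. Absent in some starts.
- panel3: one of up to four like wooden puzzle panels: 8 mm thick (x), 60 mm wide (y), 96 mm long (z), about 50 g, dark inlays on both faces. Origin at its centre. At the start it stands upright in any slot of the rack, z up, its lower end on the rack's floor. Faces and ends are alike: it may lie either way up and round. Absent in some starts.
- rack: fixed plywood rack, 220 (x) by 92 (y) by 54 mm high, origin at centre of underside. Four upright slots at x = -75, -25, 25, 75 mm, 12 mm wide along x: grooves in both side walls that hold a panel's long edges. Slot floor 8 mm above the table; a standing panel's top edge is at 104 mm, its upper 50 mm stick out. Panels have 2 mm play on each side and may lean a few degrees.
- board: fixed white display board on the table, 210 (x) by 440 (y) mm, 4 mm thick, origin at centre of underside. A light bar runs along its far (+x) edge, x = 89 to 103 mm, top 22 mm above the table. Four places are outlined in thin grey lines (inside: 104 mm in x, 68 mm in y), in an even row along y, 100 mm apart.
- place0 (a point): centre of an outlined place on the display board's top surface (4 mm above the table); the place's long side lies along the board's x axis. In the board's frame at x = -25 mm, y = -150 mm
- place1 (a point): centre of an outlined place on the display board's top surface (4 mm above the table); the place's long side lies along the board's x axis. In the board's frame at x = -25 mm, y = -50 mm
- place2 (a point): centre of an outlined place on the display board's top surface (4 mm above the table); the place's long side lies along the board's x axis. In the board's frame at x = -25 mm, y = 50 mm
- place3 (a point): centre of an outlined place on the display board's top surface (4 mm above the table); the place's long side lies along the board's x axis. In the board's frame at x = -25 mm, y = 150 mm
- dimmer (a joint): angle (rad) of the light bar's dimmer lever on its fixed black housing beside the board's -y end: 0 leaning 0.7 rad towards -x of the housing (the robot's side), its stop, 0.7 straight up, 1.4 leaning away (+x), the other stop; starts leaning away. It stays where it is left and moves with a light push (under 2 N at its end).
- dimmer_tip (a point): centre of the 26 mm steel ball at the end of the dimmer lever (a 10 mm rod), 100 mm from the hinge axis; it swings in the x-z plane of the housing, about its y axis. Its height is 122 mm with the lever straight up, 98 mm at joint 0
- dimmer_base: fixed black housing of the dimmer lever, 70 (x) by 50 (y) by 25 mm high, origin at the centre of its underside; the hinge axis is its y direction, 22 mm above the origin
- die: bystander: big white plastic die, 60 mm cube, loose, origin at the centre of its underside
- gamebox: bystander: blue boxed game, 150 x 110 x 45 mm, loose, origin at the centre of its underside
- jar: bystander: jar with a red cap, 70 mm across, 100 mm high, loose, origin at the centre of its underside
Things that resemble listed ones, but are neither listed nor needed, are in the scene too. What is shaped like the panel1 but orange is not meant.

How it is judged:
On the way, in this order (a step that is already met when the one before it is completed fails the run):
1. the dimmer lever is pulled fully over towards the robot (light off) (value of joint dimmer below 0.12 rad), for 0.2 s.
2. every panel lies flat inside an outlined place of its own, at rest and let go (((horizontal distance between panel0 and place0 below 0.008 m and angle between the z axis of panel0 and the x axis of board, either way round below 0.12 rad) or (horizontal distance between panel0 and place1 below 0.008 m and angle between the z axis of panel0 and the x axis of board, either way round below 0.12 rad) or (horizontal distance between panel0 and place2 below 0.008 m and angle between the z axis of panel0 and the x axis of board, either way round below 0.12 rad) or (horizontal distance between panel0 and place3 below 0.008 m and angle between the z axis of panel0 and the x axis of board, either way round below 0.12 rad)) and height (world z) of each of panel0, panel1, panel2, panel3 below 0.013 m and linear speed of each of panel0, panel1, panel2, panel3 below 0.03 m/s and ((horizontal distance between panel1 and place0 below 0.008 m and angle between the z axis of panel1 and the x axis of board, either way round below 0.12 rad) or (horizontal distance between panel1 and place1 below 0.008 m and angle between the z axis of panel1 and the x axis of board, either way round below 0.12 rad) or (horizontal distance between panel1 and place2 below 0.008 m and angle between the z axis of panel1 and the x axis of board, either way round below 0.12 rad) or (horizontal distance between panel1 and place3 below 0.008 m and angle between the z axis of panel1 and the x axis of board, either way round below 0.12 rad)) and ((horizontal distance between panel2 and place0 below 0.008 m and angle between the z axis of panel2 and the x axis of board, either way round below 0.12 rad) or (horizontal distance between panel2 and place1 below 0.008 m and angle between the z axis of panel2 and the x axis of board, either way round below 0.12 rad) or (horizontal distance between panel2 and place2 below 0.008 m and angle between the z axis of panel2 and the x axis of board, either way round below 0.12 rad) or (horizontal distance between panel2 and place3 below 0.008 m and angle between the z axis of panel2 and the x axis of board, either way round below 0.12 rad)) and ((horizontal distance between panel3 and place0 below 0.008 m and angle between the z axis of panel3 and the x axis of board, either way round below 0.12 rad) or (horizontal distance between panel3 and place1 below 0.008 m and angle between the z axis of panel3 and the x axis of board, either way round below 0.12 rad) or (horizontal distance between panel3 and place2 below 0.008 m and angle between the z axis of panel3 and the x axis of board, either way round below 0.12 rad) or (horizontal distance between panel3 and place3 below 0.008 m and angle between the z axis of panel3 and the x axis of board, either way round below 0.12 rad)) and contact force between each of panel0, panel1, panel2, panel3 and the fingers below 0.2 N), for 0.2 s.
3. the dimmer lever is set straight up (value of joint dimmer between 0.58 and 0.82 rad), for 0.2 s.
At the end, for the whole second after the job is handed in: Every panel present lies flat on the board, at rest and let go, its centre within 8 mm of the centre of an outlined place and its long side within 0.12 rad (7 degrees) of square; the dimmer lever stands within 0.12 rad of straight up (0.58 to 0.82), at rest and let go (all of step 2 and all of step 3 and velocity of joint dimmer below 0.05 rad/s); the robot touches nothing.
It fails at once if the die is pushed more than 20 mm or knocked over (distance of die from where it was at the start of the episode above 0.02 m or angle between die's own z axis and vertical above 0.5 rad).
It fails at once if the boxed game is pushed more than 20 mm or knocked over (distance of gamebox from where it was at the start of the episode above 0.02 m or angle between gamebox's own z axis and vertical above 0.5 rad).
It fails at once if the jar is pushed more than 20 mm or knocked over (distance of jar from where it was at the start of the episode above 0.02 m or angle between jar's own z axis and vertical above 0.5 rad).
Of panel0, panel1, panel2, panel3 only 2 to 4 are there at a start; the rules pass over those that are not, and their reading is None.
At some moment in a run one of panel0, panel1, panel2, panel3 may be knocked a few centimetres aside while the robot is not near it.
It also fails if it takes over 210 s, if anything falls off the work surface, if the arm or the gripper's body presses on something with over 40 N, if the wrist force passes 120 N, or if a joint passes its speed limit or range.

## Robot

A 6-joint arm with a two-finger parallel gripper is mounted at the origin on the work surface. World frame = base frame: x ahead of the robot, y to its left, z up, the work surface at z = 0. Lengths are in m, angles in rad, forces in N, time in s.
With the tool pointing down it reaches from about 0.325 to 0.775 m from the base axis. Payload 9.3 kg.
Tool frame: the origin (TCP) lies midway between the tips of the shut fingers; the grasp point (between the pads) lies 19 mm behind it; y points along the fingers, x is the direction in which the jaws open and shut, and the axes are right-handed (so a half turn about y gives the same grasp; the last joint's range is limited). The gripper opens to 85 mm and grips with 20 to 120 N. Pads are 22 mm wide; open, the fingers measure 114 mm over their backs; the gripper's body (76 mm by 85 mm) begins 54 mm behind the grasp point. The pads swing forward as they close: fully open they stand 13 mm farther back than shut.
Start: joints at [1.151, 0.259, 0.021, 1.334, 0, 1.418], TCP at [0.145, 0.531, 0.231] pointing down, gripper open.
Joint ranges: [-3.04, 3.04], [-0.91, 1.82], [-1.04, 1.36], [-1.92, 1.95], [-1.52, 1.45], [-3.14, 3.14]. Speed limits (rad/s): [2.22, 2.22, 2.79, 3.14, 3.14, 3.14].

## Interface

Orientations are given as a rotation vector (axis times angle).
In Python, from station import bot gives the robot as it stands.
- The arm moves only by the tool send_rows, never from a script. Its argument "steps" is a list of rows, each a list of 7 numbers: the finger opening in cm, from 0 to 8.54, then the shift along the tool's x, y, z in cm, then the turn, a rotation vector about the tool's x, y, z in rad. A call has 1 to 10 rows; each row shifts and turns the pose as measured when the row begins, along the tool's axes as they then stand; what a row does not reach is not made up. A row lasts 1/12 s, in which the tool goes at most 41.7 mm and 7.16 degrees, less where a joint would pass 70% of its speed; a pose out of reach is approached as far as the arm can. A call is refused whole if a number of a shift passes 4.17 or a number of a turn 0.125, either way. A call with a gripper value outside its range is refused whole. The fingers move at their own pace and stop on an object; "newtons" is the grip in N (left out, the last holds). Time passes only in rows, so rows that do not move let the fingers close. It gives the time, the measured TCP pose, the force and the opening at its end, in the units of the state.
- bot.sense(): the state, without advancing time (a new reading comes with each control period).
- bot.camera(name): name is "scene" or "top"; returns a dict with "frame" (420x560x3 uint8, blue, green, red), "depth" (420x560 float32, m along the optical axis (not along the pixel's ray), 0 where there is no reading), "fov_y" (degrees; the focal length in pixels is half the picture's height over the tangent of half this angle, whatever the lens; pixels are square), "cx", "cy" (the principal point, pixels), "k1" (the pictures are not rectified: a ray, as slopes to the right and down, at radius r is drawn at 1 + k1 r^2 times it, then the intrinsics apply), "cam_to_world" (4x4, takes a point from camera to world coordinates). Camera axes: x right, y down, z forward; pixel columns grow to the right and rows downward; lengths in m; the calibration is good to about 2 mm. A picture is of the moment at which its call begins.
- bot.sign_off(): hands the job in, once; it reports no verdict.
The state is a dict: "t": time; "joints": joint angles; "dq": joint speeds; "joint_torque": joint torques, N m; "tcp_pos": TCP position; "tool_rot": TCP orientation; "ft_force": force on the tool from outside, world axes, zero at the start; "torque": the same for the moment, N m; "opening": finger opening in m.
Only numpy, scipy, OpenCV 4.12 (cv2) and the standard library are available. Lean on these libraries where they do the work, as an engineer would, in place of code of your own. Each camera call takes 0.05 s, during which the arm holds its last target.

## Working session

There is one attempt and no reset: what is moved stays moved. The work goes in short steps, Python scripts to look and compute and a tool call to move; the robot and the scene stay as the last step left them, time stands still between calls to the robot, and variables do not carry over. Pictures are saved under pics/ and viewed, and the job is handed in when it is done.

Besides the shell and the picture viewer there is one more tool, called as name([rows], argument=value, ...), one row to a line, values as JSON. send_rows: Moves the arm, as the interface text tells. Its arguments: {"type":"object","properties":{"steps":{"type":"array"},"newtons":{"type":"number"}},"required":["steps"]}

```bash
ls; mkdir -p pics; python3 - <<'E'
from station import bot
import cv2,numpy as np
print(bot.sense())
for n in("scene","top"):
    c=bot.camera(n); cv2.imwrite(f"pics/{n}0.png",c["frame"]); np.savez(f"{n}0.npz",**c)
    print(n,c["fov_y"],c["cx"],c["cy"],c["k1"],np.round(c["cam_to_world"],3).tolist())
E
```

```text
pics
{'t': 0.0, 'joints': array([ 1.15140974e+00,  2.59215198e-01,  2.07868735e-02,  1.33368270e+00,
       -1.45306671e-05,  1.41819609e+00]), 'dq': array([-0.00019766,  0.0009526 , -0.00077918,  0.00050079, -0.00246893,
       -0.00015658]), 'joint_torque': array([-1.03310176e-03, -5.55642986e+01,  3.44532752e+01,  1.37269145e-02,
       -1.52169714e-04,  2.29702977e-06]), 'tcp_pos': array([0.1448996 , 0.53029964, 0.23066354]), 'tool_rot': array([-1.32432864, -1.00959304,  1.01150357]), 'ft_force': array([ 1.11207896, -0.65618628,  0.19277935]), 'torque': array([-0.00177357, -0.02757387, -0.02690958]), 'opening': 0.08557270533832781}
scene 48.46781723081822 278.68029187961093 208.42034917623093 -0.08704198350859642 [[-0.774, 0.388, -0.501, 1.285], [0.633, 0.497, -0.594, 0.818], [0.018, -0.776, -0.63, 0.953], [0.0, 0.0, 0.0, 1.0]]
top 48.37577219916017 280.71370209791576 208.43885977792044 -0.09393093010769833 [[-0.026, -0.978, 0.208, 0.389], [-1.0, 0.025, -0.007, 0.007], [0.001, -0.208, -0.978, 1.147], [0.0, 0.0, 0.0, 1.0]]
```

View pics/scene0.png

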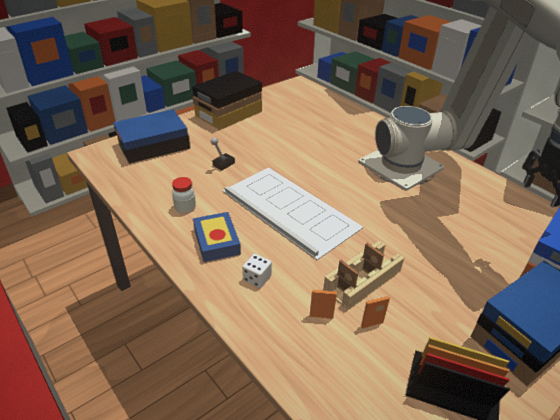

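View pics/top0.png

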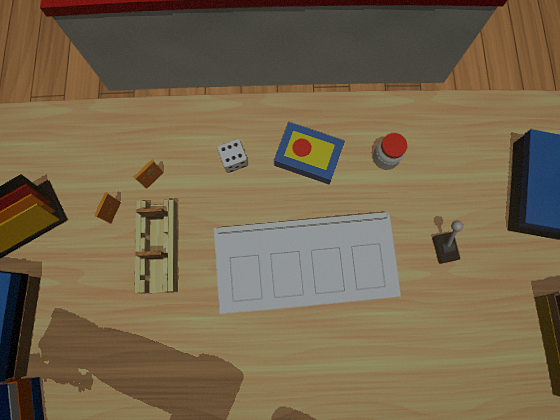

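The overview shows a rack around top (155,246), with two brown panels at about (152,211) and (151,253). Two orange look-alikes stand free at (108,207) and (149,174). The board is around (307,262), the dimmer at (450,240), the die at (232,156), the boxed game at (309,153) and the jar at (391,150). Next I'll crop closer.

```bash
cat > h.py <<'E'
import numpy as np,cv2
from scipy.spatial.transform import Rotation as R
def K(c):
    f=c["frame"].shape[0]/2/np.tan(np.radians(float(c["fov_y"]))/2)
    return np.array([[f,0,float(c["cx"])],[0,f,float(c["cy"])],[0,0,1]])
def slopes(c,uv):
    uv=np.atleast_2d(np.asarray(uv,float)); k=K(c); k1=float(c["k1"])
    d=(uv-k[:2,2])/k[0,0]; s=d.copy()
    for _ in range(30): s=d/(1+k1*(s**2).sum(1,keepdims=True))
    return s
def at_z(c,uv,z):
    s=slopes(c,uv); M=c["cam_to_world"]; r=np.c_[s,np.ones(len(s))]@M[:3,:3].T
    o=M[:3,3]; t=(z-o[2])/r[:,2]; return o+r*t[:,None]
def at_d(c,uv):
    uv=np.atleast_2d(uv); s=slopes(c,uv); d=np.array([c["depth"][int(round(v)),int(round(u))] for u,v in uv])
    p=np.c_[s,np.ones(len(s))]*d[:,None]; M=c["cam_to_world"]; return p@M[:3,:3].T+M[:3,3]
def cloud(c):
    h,w=c["depth"].shape; u,v=np.meshgrid(np.arange(w),np.arange(h))
    s=slopes(c,np.c_[u.ravel(),v.ravel()]); d=c["depth"].ravel()
    p=np.c_[s,np.ones(len(s))]*d[:,None]; M=c["cam_to_world"]
    p=p@M[:3,:3].T+M[:3,3]; p[d==0]=np.nan; return p.reshape(h,w,3)
def proj(c,P):
    M=c["cam_to_world"]; q=(np.atleast_2d(P)-M[:3,3])@M[:3,:3]; s=q[:,:2]/q[:,2:]
    s=s*(1+float(c["k1"])*(s**2).sum(1,keepdims=True)); k=K(c); return s*k[0,0]+k[:2,2]
def crop(c,u0,u1,v0,v1,name,s):
    im=cv2.resize(c["frame"][v0:v1,u0:u1],None,fx=s,fy=s,interpolation=cv2.INTER_CUBIC); cv2.imwrite(name,im)
def ortho(c,x0,x1,y0,y1,z,mm=1.0):
    # metric view: image right=-y, down=-x, at height z
    xs=np.arange(x1,x0,-mm/1000); ys=np.arange(y1,y0,-mm/1000)
    Y,X=np.meshgrid(ys,xs); uv=proj(c,np.c_[X.ravel(),Y.ravel(),np.full(X.size,z)]).astype(np.float32)
    return cv2.remap(c["frame"],uv[:,0].reshape(X.shape),uv[:,1].reshape(X.shape),cv2.INTER_CUBIC)
E
python3 - <<'E'
from h import *
t=dict(np.load("top0.npz")); s=dict(np.load("scene0.npz"))
crop(t,90,200,150,310,"pics/t1.png",5) if 0 else cv2.imwrite("pics/t1.png",cv2.resize(t["frame"][150:310,80,],None,fx=1,fy=1)) if 0 else crop(t,80,200,160,300,"pics/t1.png",4)
crop(s,290,420,225,340,"pics/s1.png",5)
cv2.imwrite("pics/o1.png",ortho(t,0.2,0.75,-0.45,0.45,0.004,1.2))
for n,uv in dict(board=[(215,228),(387,212),(399,296),(220,313)],pl=[(231,257),(381,245),(384,287),(234,300)]).items(): print(n,np.round(at_z(t,uv,.004),4).tolist())
print(at_d(t,[(457,226),(152,209),(151,252),(225,148),(309,150),(393,145),(450,255)]).round(3))
E
```

```text
board [[0.5862, 0.1633, 0.004], [0.6156, -0.2672, 0.004], [0.4071, -0.2822, 0.004], [0.379, 0.1514, 0.004]]
pl [[0.5132, 0.1239, 0.004], [0.5329, -0.2463, 0.004], [0.43, -0.2468, 0.004], [0.4091, 0.1174, 0.004]]
[[ 0.555 -0.396  0.124]
 [ 0.617  0.295  0.103]
 [ 0.518  0.295  0.101]
 [ 0.775  0.132  0.058]
 [ 0.77  -0.075  0.043]
 [ 0.757 -0.27   0.104]
 [ 0.501 -0.412  0.02 ]]
```

View pics/t1.png

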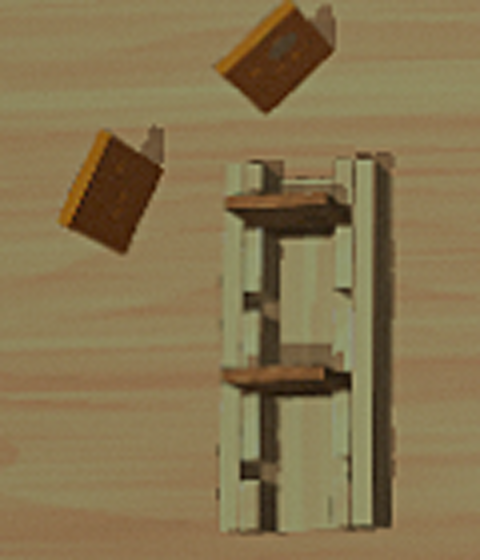

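View pics/s1.png

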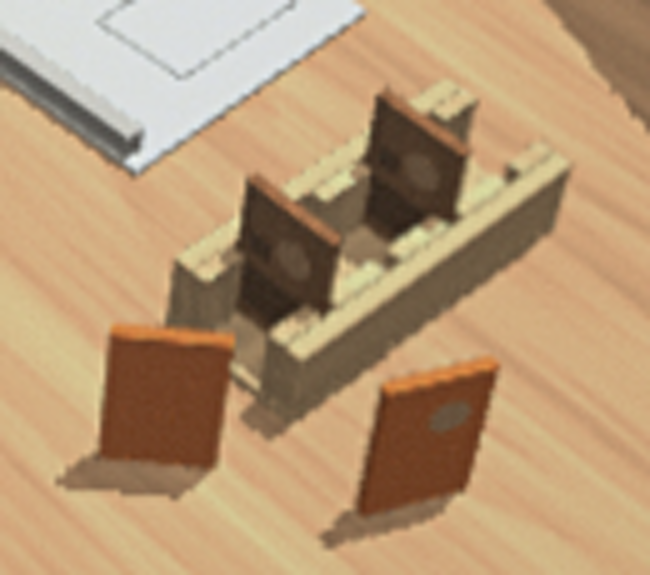

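View pics/o1.png

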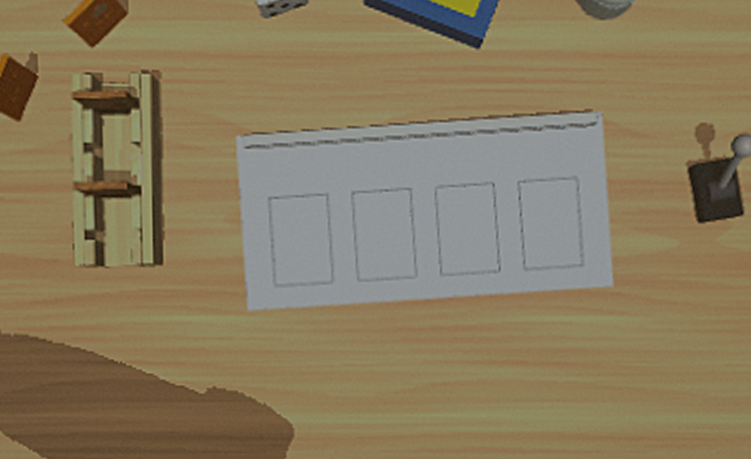

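Only two panels are present, in the rack at top (152,211) and (151,253). Both have brown edges and are held by grooves. The free-standing pieces at (108,207) and (149,174) have orange edges, so they are decoys. Next I'll fit the poses exactly.

```bash
python3 - <<'E'
from h import *
from scipy.optimize import minimize
t=dict(np.load("top0.npz")); s=dict(np.load("scene0.npz"))
for n,c in(("top",t),("scene",s)):
    g=cv2.cvtColor(c["frame"],cv2.COLOR_BGR2GRAY).astype(np.float32); 
    bl=cv2.GaussianBlur(g,(0,0),4)-g; bl=cv2.GaussianBlur(bl,(0,0),0.8)
    def pts(p):
        L=[]
        for yc in(-.15,-.05,.05,.15):
            a=np.linspace(-1,1,60); hx,hy=.0525,.0345
            for sx in(-1,1):
                L+= [np.c_[np.full(60,sx*hx),a*hy]+[-.025,yc], np.c_[a*hx,np.full(60,sx*hy)]+[-.025,yc]]
        q=np.vstack(L); C,S=np.cos(p[2]),np.sin(p[2])
        return np.c_[q[:,0]*C-q[:,1]*S+p[0],q[:,0]*S+q[:,1]*C+p[1],np.full(len(q),.004)]
    def f(p):
        uv=proj(c,pts(p)).astype(np.float32); return -cv2.remap(bl,uv[:,:1],uv[:,1:],cv2.INTER_LINEAR).mean()
    best=min(((f([x,y,w]),x,y,w) for x in np.arange(.48,.515,.002) for y in np.arange(-.075,-.04,.002) for w in np.arange(.04,.1,.01)))
    r=minimize(f,best[1:],method="Nelder-Mead",options=dict(initial_simplex=np.array(best[1:])+np.array([[0,0,0],[.002,0,0],[0,.002,0],[0,0,.01]]),xatol=1e-5,fatol=1e-5))
    print(n,"board",r.x,r.fun)
for n,c in(("top",t),("scene",s)):
    P=cloud(c); x,y,z=P[...,0],P[...,1],P[...,2]; F=c["frame"].astype(int)
    m=(x>.4)&(x<.68)&(y>.22)&(y<.37)
    w=m&(abs(z-.054)<.004); q=P[w]; 
    r=cv2.minAreaRect((q[:,:2]*1000).astype(np.float32)); print(n,"racktop",r,len(q))
    for xc in(.518,.617):
        w=m&(z>.065)&(abs(x-xc)<.025); q=P[w]; print(" panel",xc,len(q),q.mean(0).round(4),q.min(0).round(4),q.max(0).round(4))
        u=w&(z>.097); q=P[u]
        if len(q)>4: print("   top",q.mean(0).round(4),q.min(0).round(4),q.max(0).round(4),np.polyfit(q[:,1],q[:,0],1))
    m=(x>.42)&(x<.65)&(y>-.48)&(y<-.33)
    w=m&(z>.015)&(z<.035); q=P[w]; print("base",cv2.minAreaRect((q[:,:2]*1000).astype(np.float32)),len(q),np.median(q[:,2]))
    w=m&(z>.08);q=P[w]; print("ball",len(q),q.mean(0).round(4),q.min(0).round(4),q.max(0).round(4))
    w=m&(z>.035)&(z<.08);q=P[w]; print("rod",len(q),q.mean(0).round(4))
from station import bot
st=bot.sense(); print(R.from_rotvec(st["tool_rot"]).as_matrix().round(3))
E
```

```text
top board [ 0.49733279 -0.05890943  0.06630817] -9.249544143676758
scene board [ 0.50101211 -0.05812147  0.06709282] -11.092728614807129
top racktop ((539.9937744140625, 301.9270324707031), (218.58023071289062, 92.78634643554688), 0.4833807349205017) 1511
 panel 0.518 144 [0.5141 0.2984 0.0953] [0.5105 0.2719 0.065 ] [0.5189 0.332  0.1072]
   top [0.5149 0.3002 0.1027] [0.5105 0.272  0.0982] [0.5187 0.332  0.1072] [0.02725666 0.50666911]
 panel 0.617 188 [0.6138 0.3014 0.0927] [0.6103 0.2733 0.065 ] [0.6203 0.3335 0.107 ]
   top [0.6151 0.3029 0.1025] [0.6111 0.2733 0.0971] [0.6203 0.3326 0.107 ] [-0.0218391   0.62175091]
base ((520.4805908203125, -404.45489501953125), (68.99523162841797, 53.20146560668945), 10.940262794494629) 509 0.024694072839475556
ball 131 [ 0.5538 -0.3967  0.1167] [ 0.5389 -0.4106  0.0814] [ 0.5683 -0.3852  0.1293]
rod 70 [ 0.5279 -0.4023  0.051 ]
scene racktop ((543.4970703125, 303.96221923828125), (222.2284698486328, 93.43326568603516), 1.2163074016571045) 755
 panel 0.518 259 [0.5202 0.3055 0.0868] [0.51   0.2727 0.0652] [0.5263 0.3354 0.1054]
   top [0.5189 0.3039 0.1013] [0.51   0.2733 0.097 ] [0.5245 0.3354 0.1054] [-0.02702015  0.5271002 ]
 panel 0.617 260 [0.6204 0.3072 0.0875] [0.6103 0.2729 0.0656] [0.6262 0.336  0.1047]
   top [0.619  0.3065 0.101 ] [0.6103 0.2746 0.0972] [0.6262 0.3351 0.1047] [-0.02930669  0.62795789]
base ((527.021728515625, -404.65966796875), (72.53836059570312, 56.801513671875), 8.297046661376953) 180 0.023560028335517125
ball 57 [ 0.5629 -0.3945  0.1122] [ 0.5469 -0.4055  0.0832] [ 0.5743 -0.3841  0.1295]
rod 26 [ 0.5403 -0.4003  0.0578]
[[ 0.264 -0.    -0.965]
 [ 0.965 -0.001  0.264]
 [-0.001 -1.     0.   ]]
```

Board (0.499, −0.0585, yaw 0.067), rack (0.542, 0.303, yaw about 0.01) and panel tops at x of 0.517 and 0.617 all agree with the given sizes. The dimmer base is at (0.5235, −0.4045, yaw about 0.17). The ball centre is about 0.116 high, so the lever is at roughly 1.05 rad. I'll go to the lever now.

send_rows([
  [0,-2.8,0,-2.5,0,0,0],
  [0,-2.8,0,-2.5,0,0,0],
  [0,-2.8,0,-2.5,0,0,0],
  [0,-2.8,0,-2.5,0,0,0],
  [0,-2.8,0,-2.5,0,0,0],
  [0,-2.8,0,-2.5,0,0,0],
  [0,-2.8,0,-2.5,0,0,0],
  [0,-2.8,0,-2.5,0,0,0],
  [0,-2.8,0,-2.5,0,0,0],
  [0,-2.8,0,-2.5,0,0,0],
])

```text
t: 0.93
tcp_pos: [0.3137, 0.1855, 0.2266]
tool_rot: [-1.32, -1.015, 1.026]
ft_force: [0.8, 0.8, -0.1]
opening: 0.0002
```

send_rows([
  [0,-2.8,0,-2.5,0,0,0],
  [0,-2.8,0,-2.5,0,0,0],
  [0,-2.8,0,-2.5,0,0,0],
  [0,-2.8,0,-2.5,0,0,0],
  [0,-2.8,0,-2.5,0,0,0],
  [0,-2.8,0,-2.5,0,0,0],
  [0,-2.8,0,-2.5,0,0,0],
  [0,-2.8,0,-2.5,0,0,0],
  [0,-2.8,0,-2.5,0,0,0],
  [0,-2.8,0,-2.5,0,0,0],
])

```text
t: 1.77
tcp_pos: [0.4872, -0.1683, 0.2269]
tool_rot: [-1.32, -1.014, 1.023]
ft_force: [0.1, 0.8, 0.7]
opening: -0.0003
```

send_rows([
  [0,-2.6,0,-2.5,0,0,0],
  [0,-2.6,0,-2.5,0,0,0],
  [0,-2.6,0,-2.5,0,0,0],
  [0,-2.6,0,-2.5,0,0,0],
  [0,-2.6,0,-2.5,0,0,0],
  [0,-2.6,0,-2.5,0,0,0],
  [0,-2.6,0,-2.5,0,0,0],
])

```text
t: 2.35
tcp_pos: [0.6126, -0.4018, 0.2233]
tool_rot: [-1.317, -1.01, 1.021]
ft_force: [1.0, 0.3, -0.1]
opening: -0.0002
```

send_rows([
  [0,0,0,0,0,-0.11,0],
  [0,0,0,0,0,-0.11,0],
  [0,0,0,0,0,-0.11,0],
  [0,0,0,0,0,-0.11,0],
])

```text
t: 2.68
tcp_pos: [0.6144, -0.4109, 0.2126]
tool_rot: [-1.098, -1.338, 1.349]
ft_force: [-1.0, 0.0, -0.3]
opening: -0.0001
```

```bash
cat >> h.py <<'E'
def mk(psi,tilt):
    """tool rotation: tilt=0 points down, tilt>0 points ahead along psi by tilt rad from down"""
    return R.from_euler('z',psi)*R.from_euler('y',-tilt)*R.from_matrix(np.array([[0,0,-1],[1,0,0],[0,-1,0]],float))
def plan(tgt=None,psi=None,tilt=None):
    from station import bot
    st=bot.sense(); r=R.from_rotvec(st["tool_rot"]); p=st["tcp_pos"]
    print("t",round(st["t"],2),"p",p.round(4),"F",st["ft_force"].round(1),"op",round(st["opening"],4),"j",st["joints"].round(2))
    m=r.as_matrix(); print("x",m[:,0].round(3),"y",m[:,1].round(3))
    if tgt is not None: print("shift cm in tool",(m.T@(np.array(tgt)-p)*100).round(2))
    if psi is not None:
        g=mk(psi,tilt); print("turn",(r.inv()*g).as_rotvec().round(3))
        if tgt is not None: print("shift cm after turn",(g.as_matrix().T@(np.array(tgt)-p)*100).round(2))
E
python3 -c "
from h import *
b=np.array([.5235,-.4045]);d=np.array([np.cos(.17),np.sin(.17)])
plan([*(b+.085*d),.08],.17,0)"
```

```text
t 2.68 p [ 0.6144 -0.4109  0.2126] F [-1.   0.  -0.3] op -0.0001 j [-0.7   0.62  0.57  1.53 -0.01 -0.89]
x [-0.187  0.982  0.008] y [-0.016  0.005 -1.   ]
shift cm in tool [ 2.07 13.28  0.12]
turn [-0.014  0.019  0.008]
shift cm after turn [ 2.17 13.26  0.35]
```

send_rows([
  [0,0.5,0,0.1,0,0,0],
  [0,0.5,0,0.1,0,0,0],
  [0,0.5,0,0,0,0,0],
  [0,0.5,2.5,0,0,0,0],
  [0,0,3,0,0,0,0],
  [0,0,3,0,0,0,0],
  [0,0,3,0,0,0,0],
  [0,0,1.5,0,0,0,0],
  [0,0,0,0,0,0,0],
])

```text
t: 3.43
tcp_pos: [0.6055, -0.385, 0.0802]
tool_rot: [-1.112, -1.326, 1.336]
ft_force: [0.1, -0.3, -1.2]
opening: -0.0001
```

```bash
python3 -c "
from h import *
from station import bot
b=np.array([.5235,-.4045]);d=np.array([np.cos(.17),np.sin(.17)])
plan([*(b+.085*d),.08],.17,0)
plan([*(b-.040*d),.08],.17,0)
c=bot.camera('top'); crop(c,400,520,170,290,'pics/l1.png',5)
"
```

```text
t 3.43 p [ 0.6055 -0.385   0.0802] F [ 0.1 -0.3 -1.2] op -0.0001 j [-0.68  0.62  0.22  1.18 -0.01 -0.85]
x [-0.169  0.986  0.005] y [-0.012  0.003 -1.   ]
shift cm in tool [-0.54  0.01 -0.09]
turn [-0.012  0.     0.005]
shift cm after turn [-0.54  0.02 -0.09]
t 3.43 p [ 0.6055 -0.385   0.0802] F [ 0.1 -0.3 -1.2] op -0.0001 j [-0.68  0.62  0.22  1.18 -0.01 -0.85]
x [-0.169  0.986  0.005] y [-0.012  0.003 -1.   ]
shift cm in tool [-0.54  0.16 12.41]
turn [-0.012  0.     0.005]
shift cm after turn [-0.54  0.02 12.41]
```

View pics/l1.png

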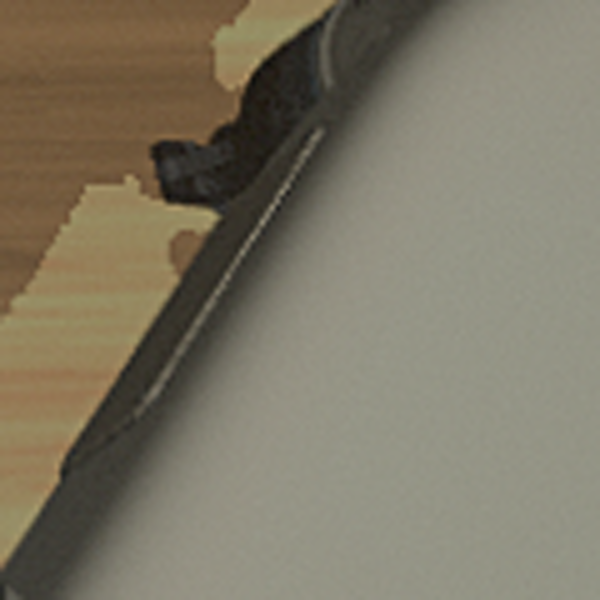

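The arm hides the lever in the top view; only its shadow shows. I'll sweep slowly and watch the force.

send_rows([
  [0,-0.5,0,0.5,0,0,0],
  [0,0,0,1.5,0,0,0],
  [0,0,0,1.5,0,0,0],
  [0,0,0,1.5,0,0,0],
  [0,0,0,1.5,0,0,0],
  [0,0,0,1.5,0,0,0],
  [0,0,0,1.5,0,0,0],
])

```text
t: 4.07
tcp_pos: [0.5154, -0.4094, 0.0952]
tool_rot: [-1.134, -1.328, 1.338]
ft_force: [0.5, -0.1, -0.3]
opening: -0.0001
```

send_rows([
  [0,0,0,1,0,0,0],
  [0,0,0,1,0,0,0],
  [0,0,0,1,0,0,0],
  [0,0,0,0.4,0,0,0],
  [0,0,0,0,0,0,0],
])

```text
t: 4.48
tcp_pos: [0.4789, -0.4186, 0.1021]
tool_rot: [-1.148, -1.326, 1.337]
ft_force: [-0.6, 0.1, -0.3]
opening: 0.0001
```

```bash
python3 -c "
from h import *
from station import bot
b=np.array([.5235,-.4045]);d=np.array([np.cos(.17),np.sin(.17)])
plan([*(b-.040*d),.08],.17,0)
c=bot.camera('scene'); crop(c,170,270,110,190,'pics/l2.png',7)
"
```

```text
t 4.48 p [ 0.4789 -0.4186  0.1021] F [-0.6  0.1 -0.3] op 0.0001 j [-0.85  0.45 -0.02  1.08 -0.   -1.01]
x [-0.161  0.987 -0.018] y [ 0.01  -0.017 -1.   ]
shift cm in tool [ 0.68  2.2  -0.61]
turn [ 0.007 -0.008 -0.018]
shift cm after turn [ 0.63  2.21 -0.63]
```

View pics/l2.png

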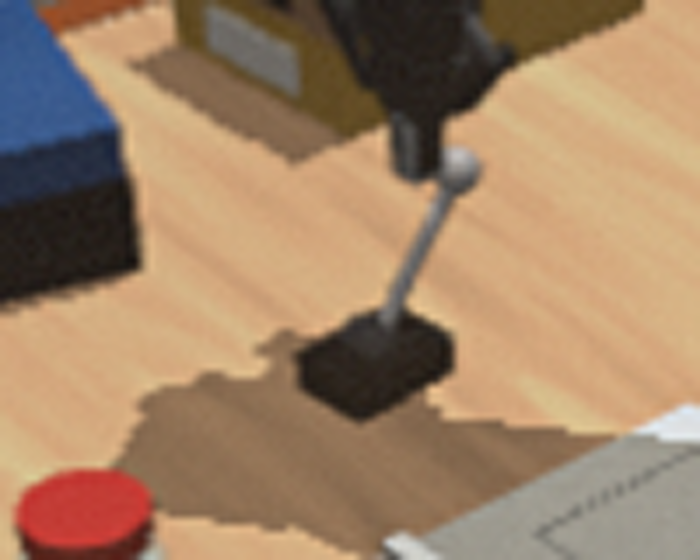

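```bash
cat >> h.py <<'E'
def lever(verbose=1):
    """ball point nearest the scene camera -> joint estimate"""
    from station import bot
    c=bot.camera('scene'); P=cloud(c); x,y,z=P[...,0],P[...,1],P[...,2]; F=c["frame"].astype(int)
    sat=F.max(2)-F.min(2)
    m=(x>.42)&(x<.62)&(y>-.46)&(y<-.36)&(z>.08)&(z<.14)&(sat<40)&(F.min(2)>85)
    q=P[m]
    if len(q)<5: print("no ball"); return
    ctr=np.median(q,0); v=ctr-c["cam_to_world"][:3,3]; v/=np.linalg.norm(v); ctr=ctr+v*.010
    b=np.array([.5235,-.4045]); d=np.array([np.cos(.17),np.sin(.17)]); a=(ctr[:2]-b)@d
    print("ball",len(q),ctr.round(4),"off",a.round(4),"joint",(.7+np.arcsin(np.clip(a/.1,-1,1))).round(3),"from z",np.arccos(np.clip((ctr[2]-.022)/.1,-1,1)).round(3))
E
python3 -c "
from h import *
lever()"
```

```text
ball 34 [ 0.4623 -0.4196  0.0985] off -0.0629 joint 0.02 from z 0.7
```

The ball is at (236,134), at its stop according to both offset and height. I'll press a few mm more to confirm.

send_rows([
  [0,0,0.3,0.4,0,0,0],
  [0,0,0.3,0.4,0,0,0],
  [0,0,0,0.3,0,0,0],
  [0,0,0,0,0,0,0],
])

```text
t: 4.92
tcp_pos: [0.4798, -0.4214, 0.101]
tool_rot: [-1.166, -1.344, 1.338]
ft_force: [0.2, 0.7, 0.0]
opening: 0.0
```

```bash
python3 -c "
from h import *
plan()
lever()"
```

```text
t 4.92 p [ 0.4798 -0.4214  0.101 ] F [0.2 0.7 0. ] op 0.0 j [-0.86  0.44 -0.04  1.05  0.01 -1.03]
x [-0.168  0.985 -0.028] y [ 0.033 -0.023 -0.999]
ball 33 [ 0.463  -0.4184  0.0985] off -0.062 joint 0.031 from z 0.7
```

send_rows([
  [0,0,0,-2,0,0,0],
  [0,0,-1,-2,0,0,0],
  [0,0,-3,0,0,0,0],
  [0,0,-4,0,0,0,0],
  [0,0,-4,0,0,0,0],
  [0,2,-1,0,0,0,0],
  [0,4,0,0,0,0,0],
  [0,4,0,0,0,0,0],
  [0,4,0,0,0,0,0],
  [0,4,0,0,0,0,0],
])

```text
t: 5.8
tcp_pos: [0.4845, -0.2331, 0.224]
tool_rot: [-1.15, -1.331, 1.334]
ft_force: [1.3, 0.5, -0.2]
opening: 0.0
```

```bash
python3 -c "
from h import *
from station import bot
plan()
lever()
c=bot.camera('top'); crop(c,380,520,170,300,'pics/l3.png',4)
P=cloud(c); x,y,z=P[...,0],P[...,1],P[...,2]
m=(x>.40)&(x<.65)&(y>-.48)&(y<-.33)&(z>.08)&(z<.15); q=P[m]; print(q.mean(0).round(4),q.min(0),q.max(0))
"
```

```text
t 5.8 p [ 0.4845 -0.2331  0.224 ] F [ 1.3  0.5 -0.2] op 0.0 j [-0.6   0.23 -0.04  1.28 -0.   -0.77]
x [-0.162  0.987 -0.017] y [ 0.015 -0.015 -1.   ]
ball 36 [ 0.4622 -0.4195  0.098 ] off -0.0629 joint 0.019 from z 0.707<string>:8: RuntimeWarning: Mean of empty slice.
  ret = um.true_divide(
Traceback (most recent call last):
ValueError: zero-size array to reduction operation minimum which has no identity
```

View pics/l3.png

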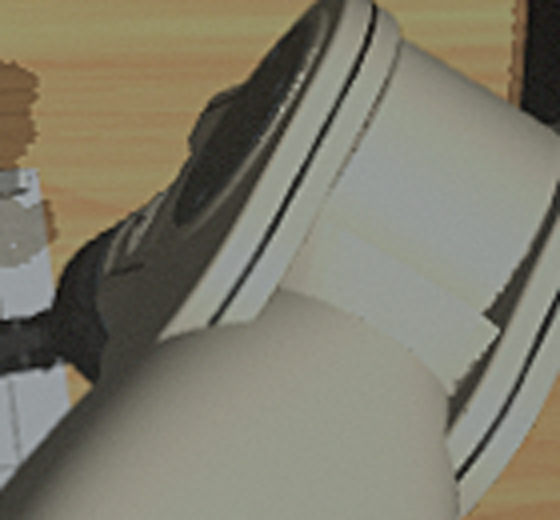

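The lever reads joint ≈0.02 rad by offset and its ball is 98 mm high, so it is fully over. Next I'll move above the rack, near panel first so that the gripper's body won't foul it later.

send_rows([
  [8.5,1,0,0,0,0.08,0],
  [8.5,2,0,0,0,0.08,0],
  [8.5,4,0,0.3,0,0,0],
  [8.5,4,0,0.3,0,0,0],
  [8.5,4,0,0.3,0,0,0],
  [8.5,4,0,0.3,0,0,0],
  [8.5,4,0,0.3,0,0,0],
  [8.5,4,0,0.3,0,0,0],
  [8.5,4,0,0.3,0,0,0],
  [8.5,4,0,0.3,0,0,0],
])

```text
t: 6.73
tcp_pos: [0.4544, 0.1273, 0.2142]
tool_rot: [-1.23, -1.197, 1.214]
ft_force: [1.5, -0.1, -0.1]
opening: 0.0849
```

send_rows([
  [8.5,4,0,0.3,0,0,0],
  [8.5,4,0,0.3,0,0,0],
  [8.5,4,0,0,0,0,0],
  [8.5,3,0,0,0,0,0],
  [8.5,1,0,0,-0.1,0,0],
  [8.5,0,0,0,-0.12,0,0],
  [8.5,0,0,0,-0.12,0,0],
  [8.5,0,0,0,-0.12,0,0],
])

```text
t: 7.4
tcp_pos: [0.4523, 0.3032, 0.2047]
tool_rot: [-1.565, -1.535, 0.97]
ft_force: [1.1, 0.9, -0.2]
opening: 0.085
```

```bash
python3 -c "
from h import *
plan([.452,.304,.2],.0,1.222)
lever()"
```

```text
t 7.4 p [0.4523 0.3032 0.2047] F [ 1.1  0.9 -0.2] op 0.085 j [ 0.58  0.05 -0.41  0.72 -0.27  0.53]
x [ 0.004  1.    -0.024] y [ 0.452 -0.024 -0.892]
shift cm in tool [0.09 0.4  0.24]
turn [-0.753  0.016 -0.02 ]
shift cm after turn [0.08 0.13 0.45]
ball 34 [ 0.4614 -0.4187  0.0981] off -0.0636 joint 0.011 from z 0.706
```

send_rows([
  [8.5,0,0,0,-0.12,0,0],
  [8.5,0,0,0,-0.12,0,0],
  [8.5,0,0,0,-0.12,0,0],
  [8.5,0,0,0,-0.12,0,0],
  [8.5,0,0,0,-0.12,0,0],
  [8.5,0,0,0,-0.12,0,0],
])

```text
t: 7.95
tcp_pos: [0.4491, 0.3017, 0.2001]
tool_rot: [-1.977, -1.96, 0.511]
ft_force: [0.9, 1.6, -1.0]
opening: 0.0846
```

```bash
python3 -c "
from h import *
plan([.452,.304,.111],.0,1.222)
"
```

```text
t 7.95 p [0.4491 0.3017 0.2001] F [ 0.9  1.6 -1. ] op 0.0846 j [ 0.79  0.04 -0.95 -0.35 -0.7   0.41]
x [ 0.     0.999 -0.034] y [ 0.889 -0.016 -0.458]
shift cm in tool [0.53 4.33 7.78]
turn [-0.127  0.031 -0.014]
shift cm after turn [0.23 3.32 8.28]
```

send_rows([
  [8.5,0.2,2.9,0.4,0,0,0],
  [8.5,0.1,2.9,0.4,-0.06,0.015,-0.01],
  [8.5,0,2.9,0.4,-0.06,0.015,-0.01],
  [8.5,0,0,0,0,0,0],
])

```text
t: 8.28
tcp_pos: [0.5138, 0.3077, 0.1541]
tool_rot: [-2.009, -2.019, 0.411]
ft_force: [0.1, -0.7, -1.4]
opening: 0.0851
```

```bash
python3 -c "
from h import *
from station import bot
plan([.527,.304,.084],.0,1.222)
c=bot.camera('scene'); crop(c,290,430,180,300,'pics/p1.png',5)
"
```

```text
t 8.28 p [0.5138 0.3077 0.1541] F [ 0.1 -0.7 -1.4] op 0.0851 j [ 0.69  0.28 -1.03 -0.82 -0.63  0.29]
x [-0.007  1.    -0.013] y [ 0.925  0.002 -0.379]
shift cm in tool [-0.3   3.88  5.99]
turn [-0.04   0.014  0.002]
shift cm after turn [-0.37  3.64  6.14]
```

View pics/p1.png

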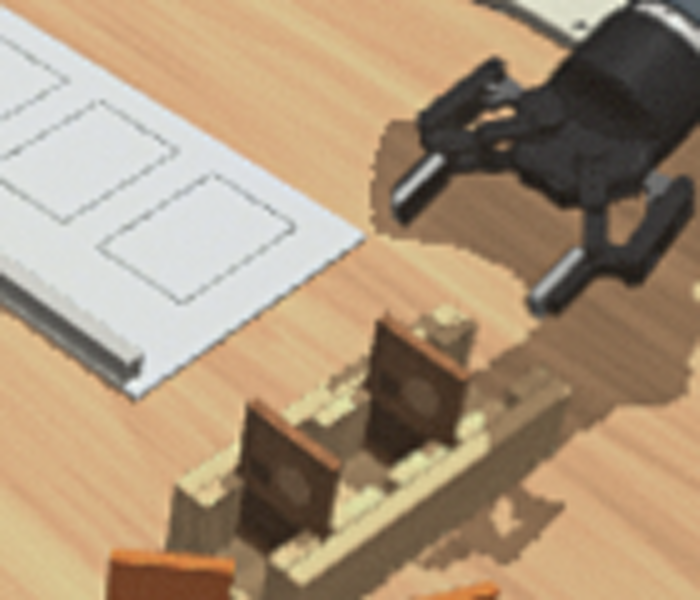

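```bash
cat > ik.py <<'E'
import numpy as np
from scipy.spatial.transform import Rotation as R
from scipy.optimize import least_squares
D=[([1.15140974,.259215198,.0207868735,1.33368270,0,1.418],[.1448996,.53029964,.23066354]),
([-0.7,0.62,0.57,1.53,-0.01,-0.89],[0.6144,-0.4109,0.2126]),
([-0.68,0.62,0.22,1.18,-0.01,-0.85],[0.6055,-0.385,0.0802]),
([-0.85,0.45,-0.02,1.08,0,-1.01],[0.4789,-0.4186,0.1021]),
([-0.6,0.23,-0.04,1.28,0,-0.77],[0.4845,-0.2331,0.224]),
([0.58,0.05,-0.41,0.72,-0.27,0.53],[0.4523,0.3032,0.2047]),
([0.79,0.04,-0.95,-0.35,-0.7,0.41],[0.4491,0.3017,0.2001]),
([0.69,0.28,-1.03,-0.82,-0.63,0.29],[0.5138,0.3077,0.1541])]
e=lambda a,t:R.from_euler(a,t)
def fk(q,k):
    r0,h,a,b,c,L=k
    p=np.array([r0,0,h])+e('y',q[1]).apply([0,0,a])+e('y',q[1]-q[2]).apply([b,0,c])+(e('y',q[1]-q[2]+q[3])*e('z',q[4])).apply([L,0,0])
    return e('z',q[0]).apply(p)
s=least_squares(lambda k:np.concatenate([fk(q,k)-p for q,p in D]),[0,.3,.35,.35,0,.25])
k=s.x
LIM=np.array([[-3.04,3.04],[-.91,1.82],[-1.04,1.36],[-1.92,1.95],[-1.52,1.45]])
def ik(p,d,q0=(.6,.3,-.5,0,-.3)):
    """position p, approach direction d"""
    d=np.array(d)/np.linalg.norm(d)
    f=lambda q:np.concatenate([fk(q,k)-p,.3*((e('z',q[0])*e('y',q[1]-q[2]+q[3])*e('z',q[4])).apply([1,0,0])-d)])
    r=least_squares(f,q0); return r.x.round(3),np.abs(r.fun).max().round(4),bool(((r.x>LIM[:,0])&(r.x<LIM[:,1])).all())
if __name__=="__main__":
    print(k.round(4),np.abs(s.fun).max())
    for x in(.527,.627):
      for z in (.084,.12):
        for dn in(20,25,30,40,50):
            t=np.radians(dn); d=[np.cos(t),0,-np.sin(t)]
            print(x,z,dn,*ik([x,.304,z],d))
    for y in(.09,-.01):
      for dn in(20,30,40):
        t=np.radians(dn); print("place",y,dn,*ik([.49,y,.01],[-np.sin(t),0,-np.cos(t)],(.1,.5,-.2,1.2,0)))
E
python3 ik.py
```

```text
[ 0.2391 -0.0688  0.4759  0.1962  0.0487  0.1747] 0.08435113279849885
0.527 0.084 20 [ 0.697  0.513 -1.297 -1.367 -0.648] 0.0 False
0.527 0.084 25 [ 0.69   0.458 -1.216 -1.13  -0.615] 0.0 False
0.527 0.084 30 [ 0.68   0.415 -1.138 -0.914 -0.576] 0.0 False
0.527 0.084 40 [ 0.658  0.358 -0.989 -0.533 -0.488] 0.0 True
0.527 0.084 50 [ 0.633  0.333 -0.849 -0.206 -0.39 ] 0.0 True
0.527 0.12 20 [ 0.697  0.379 -1.143 -1.079 -0.648] 0.0 False
0.527 0.12 25 [ 0.69   0.341 -1.069 -0.866 -0.615] 0.0 False
0.527 0.12 30 [ 0.68   0.312 -0.995 -0.669 -0.576] 0.0 True
0.527 0.12 40 [ 0.658  0.277 -0.853 -0.315 -0.488] 0.0 True
0.527 0.12 50 [ 0.633  0.268 -0.716 -0.007 -0.39 ] 0.0 True
0.627 0.084 20 [ 0.581  0.555 -0.938 -1.083 -0.542] 0.0 True
0.627 0.084 25 [ 0.575  0.525 -0.877 -0.894 -0.516] 0.0 True
0.627 0.084 30 [ 0.569  0.501 -0.813 -0.713 -0.485] 0.0 True
0.627 0.084 40 [ 0.552  0.47  -0.68  -0.371 -0.414] 0.0 True
0.627 0.084 50 [ 0.534  0.462 -0.541 -0.059 -0.333] 0.0 True
0.627 0.12 20 [ 0.581  0.469 -0.83  -0.889 -0.542] 0.0 True
0.627 0.12 25 [ 0.575  0.446 -0.767 -0.706 -0.516] 0.0 True
0.627 0.12 30 [ 0.569  0.429 -0.702 -0.53  -0.485] 0.0 True
0.627 0.12 40 [ 0.552  0.411 -0.565 -0.198 -0.414] 0.0 True
0.627 0.12 50 [ 0.534  0.413 -0.424  0.108 -0.333] 0.0 True
place 0.09 20 [ 0.162  0.485 -0.834  0.596  0.055] 0.0 True
place 0.09 30 [ 0.155  0.546 -0.761  0.783  0.077] 0.0 True
place 0.09 40 [ 0.148  0.61  -0.703  0.95   0.095] 0.0 True
place -0.01 20 [-0.018  0.477 -0.863  0.58  -0.006] 0.0 True
place -0.01 30 [-0.017  0.538 -0.789  0.767 -0.009] 0.0 True
place -0.01 40 [-0.017  0.603 -0.731  0.935 -0.011] 0.0 True
```

```bash
sed -i 's/r0,h,a,b,c,L=k/r0,h,a,b,c,L,m=k/; s/np.array(\[r0,0,h\])/np.array([r0,m,h])/; s/\[0,.3,.35,.35,0,.25\])/[0,.3,.35,.35,0,.25,.08])/' ik.py; python3 ik.py
```

```text
[0.0915 0.0423 0.5405 0.3179 0.049  0.3126 0.087 ] 0.014092791859410952
0.527 0.084 20 [ 0.687  0.517 -1.161 -1.238 -0.639] 0.0 False
0.527 0.084 25 [ 0.67   0.436 -1.1   -1.    -0.598] 0.0 False
0.527 0.084 30 [ 0.65   0.371 -1.035 -0.779 -0.552] 0.0 True
0.527 0.084 40 [ 0.604  0.286 -0.898 -0.389 -0.45 ] 0.0 True
0.527 0.084 50 [ 0.554  0.251 -0.755 -0.055 -0.345] 0.0 True
0.527 0.12 20 [ 0.687  0.399 -1.1   -1.058 -0.639] 0.0 False
0.527 0.12 25 [ 0.67   0.331 -1.035 -0.829 -0.598] 0.0 True
0.527 0.12 30 [ 0.65   0.279 -0.967 -0.619 -0.552] 0.0 True
0.527 0.12 40 [ 0.604  0.214 -0.827 -0.246 -0.45 ] 0.0 True
0.527 0.12 50 [ 0.554  0.195 -0.682  0.074 -0.345] 0.0 True
0.627 0.084 20 [ 0.545  0.545 -0.956 -1.098 -0.509] 0.0 True
0.627 0.084 25 [ 0.533  0.487 -0.901 -0.892 -0.479] 0.0 True
0.627 0.084 30 [ 0.52   0.442 -0.84  -0.694 -0.445] 0.0 True
0.627 0.084 40 [ 0.488  0.383 -0.704 -0.327 -0.367] 0.0 True
0.627 0.084 50 [ 0.453  0.366 -0.556  0.003 -0.285] 0.0 True
0.627 0.12 20 [ 0.545  0.455 -0.908 -0.96  -0.509] 0.0 True
0.627 0.12 25 [ 0.533  0.406 -0.848 -0.757 -0.479] 0.0 True
0.627 0.12 30 [ 0.52   0.368 -0.783 -0.564 -0.445] 0.0 True
0.627 0.12 40 [ 0.488  0.324 -0.642 -0.206 -0.367] 0.0 True
0.627 0.12 50 [ 0.453  0.319 -0.489  0.116 -0.285] 0.0 True
place 0.09 20 [ 0.005  0.508 -0.36   1.052  0.002] 0.0 True
place 0.09 30 [ 0.005  0.606 -0.241  1.247  0.002] 0.0 True
place 0.09 40 [ 0.004  0.707 -0.133  1.43   0.003] 0.0 True
place -0.01 20 [-0.163  0.498 -0.38   1.038 -0.056] 0.0 True
place -0.01 30 [-0.15   0.597 -0.261  1.231 -0.075] 0.0 True
place -0.01 40 [-0.141  0.699 -0.153  1.413 -0.09 ] 0.0 True
```

The kinematic fit shows joint 3 would reach its limit at 20° below horizontal for the near panel. I'll use about 36° below horizontal instead.

send_rows([
  [8.5,0,0,0,0.11,0.01,0],
  [8.5,0,0,0,0.11,0,0],
  [8.5,0,0,0,0,0,0],
])

```text
t: 8.58
tcp_pos: [0.5123, 0.3072, 0.1498]
tool_rot: [-1.914, -1.915, 0.561]
ft_force: [0.7, 0.0, 2.0]
opening: 0.0848
```

```bash
python3 -c "
from h import *
plan([.526,.304,.082],.01,.95)
"
```

```text
t 8.58 p [0.5123 0.3072 0.1498] F [0.7 0.  2. ] op 0.0848 j [ 0.66  0.17 -0.9  -0.41 -0.55  0.37]
x [-0.005  1.    -0.017] y [ 0.851 -0.004 -0.526]
shift cm in tool [-0.22  4.73  5.05]
turn [ 0.067  0.011 -0.013]
shift cm after turn [-0.33  5.06  4.72]
```

send_rows([
  [8.5,-0.1,1.3,1.3,0.04,0.01,-0.01],
  [8.5,-0.1,1.3,1.3,0.03,0,0],
  [8.5,-0.1,1.2,1.2,0,0,0],
  [8.5,0,1.0,1.0,0,0,0],
  [8.5,0,0,0,0,0,0],
])

```text
t: 9.0
tcp_pos: [0.5272, 0.3045, 0.0882]
tool_rot: [-1.863, -1.879, 0.593]
ft_force: [-1.1, -0.9, 0.0]
opening: 0.0849
```

```bash
python3 -c "
from h import *
from station import bot
plan([.526,.304,.082],.01,.95)
c=bot.camera('scene'); crop(c,310,430,200,300,'pics/p2.png',6)
c=bot.camera('top'); crop(c,100,220,180,300,'pics/p3.png',5)
"
```

```text
t 9.0 p [0.5272 0.3045 0.0882] F [-1.1 -0.9  0. ] op 0.0849 j [ 0.61  0.29 -0.93 -0.52 -0.48  0.38]
x [-0.008  1.     0.002] y [ 0.818  0.008 -0.576]
shift cm in tool [-0.05  0.26  0.58]
turn [ 0.007 -0.003 -0.001]
shift cm after turn [-0.05  0.27  0.58]
```

View pics/p2.png

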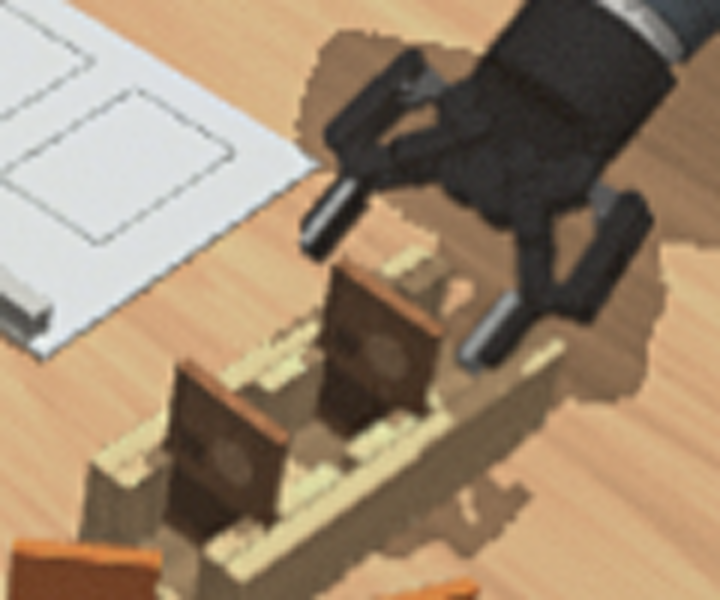

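View pics/p3.png

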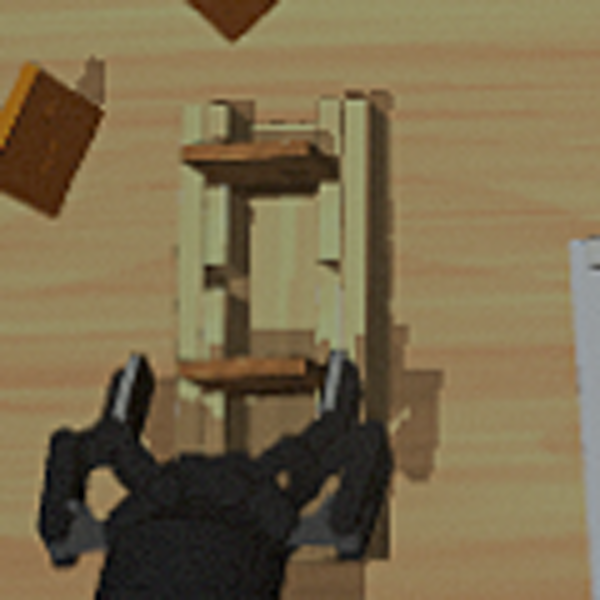

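```bash
python3 -c "
from h import *
from station import bot
for n in ('top','scene'):
    c=bot.camera(n); P=cloud(c); x,y,z=P[...,0],P[...,1],P[...,2]; F=c['frame'].astype(int)
    dark=F.max(2)<70
    for lo,hi in((.22,.30),(.305,.39)):
        m=(x>.50)&(x<.535)&(y>lo)&(y<hi)&(z>.075)&(z<.13)&(F.max(2)-F.min(2)<35); q=P[m]
        print(n,len(q),q.min(0).round(4),q.max(0).round(4),q.mean(0).round(4)) if len(q) else print(n,0)
    m=(x>.50)&(x<.535)&(y>.26)&(y<.35)&(z>.09)&(z<.112)&(F[...,2]-F[...,0]>35);q=P[m];print(' panel',len(q),q.min(0).round(4),q.max(0).round(4))
c=bot.camera('top')
print(proj(c,[[.514,.304+.0425,.095],[.514,.304-.0425,.095],[.517,.334,.104],[.517,.274,.104]]).round(1))
"
```

```text
top 82 [0.5001 0.2469 0.0765] [0.5214 0.2991 0.1226] [0.5104 0.2618 0.1062]
top 70 [0.5007 0.3059 0.0864] [0.5209 0.3587 0.1237] [0.5094 0.3472 0.1095]
 panel 96 [0.511  0.2735 0.0915] [0.5228 0.3465 0.1084]
scene 117 [0.5006 0.2477 0.0751] [0.5253 0.2983 0.1245] [0.5153 0.2698 0.1009]
scene 105 [0.5007 0.3054 0.0752] [0.5253 0.3614 0.1245] [0.5141 0.3432 0.104 ]
 panel 74 [0.5028 0.2605 0.0902] [0.524  0.3347 0.1045]
[[129.5 254.5]
 [166.4 253.8]
 [133.7 252.7]
 [160.  252.1]]
```

send_rows([
  [8.5,-0.3,0.2,0.6,0,0,0],
  [8.5,-0.1,0.1,0.1,0,0,0],
])

```text
t: 9.42
tcp_pos: [0.5263, 0.3023, 0.0862]
tool_rot: [-1.863, -1.884, 0.584]
ft_force: [0.8, -0.7, -0.0]
opening: 0.0851
```

send_rows([
  [5,0,0,0,0,0,0],
  [5,0,0,0,0,0,0],
  [5,0,0,0,0,0,0],
  [5,0,0,0,0,0,0],
  [5,0,0,0,0,0,0],
  [5,0,0,0,0,0,0],
], newtons=50)

```text
t: 9.92
tcp_pos: [0.5268, 0.3031, 0.0888]
tool_rot: [-1.863, -1.886, 0.58]
ft_force: [0.3, 0.8, -0.9]
opening: 0.0581
```

```bash
python3 -c "
from h import *
from station import bot
plan([.526,.301,.082],.01,.95)
c=bot.camera('scene'); crop(c,310,430,200,300,'pics/p4.png',6)
"
```

```text
t 9.92 p [0.5268 0.3031 0.0888] F [ 0.3  0.8 -0.9] op 0.0581 j [ 0.61  0.29 -0.95 -0.54 -0.48  0.37]
x [-0.01   1.     0.008] y [ 0.823  0.013 -0.568]
shift cm in tool [-0.21  0.32  0.6 ]
turn [ 0.016 -0.007  0.005]
shift cm after turn [-0.21  0.33  0.6 ]
```

View pics/p4.png

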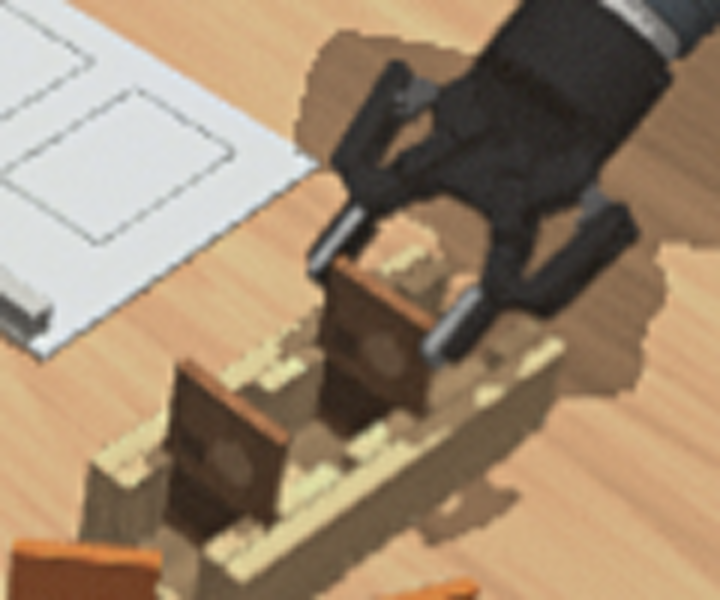

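send_rows([
  [5,0,0,0,0,0,0],
  [5,0,0,0,0,0,0],
])

```text
t: 10.13
tcp_pos: [0.5267, 0.3031, 0.0887]
tool_rot: [-1.863, -1.886, 0.58]
ft_force: [0.4, -0.5, -1.9]
opening: 0.0587
```

```bash
python3 -c "
from h import *
from station import bot
plan()
c=bot.camera('top'); crop(c,110,200,200,290,'pics/p5.png',6)
"
```

```text
t 10.13 p [0.5267 0.3031 0.0887] F [ 0.4 -0.5 -1.9] op 0.0587 j [ 0.61  0.29 -0.95 -0.54 -0.48  0.38]
x [-0.01   1.     0.008] y [ 0.823  0.013 -0.569]
```

View pics/p5.png

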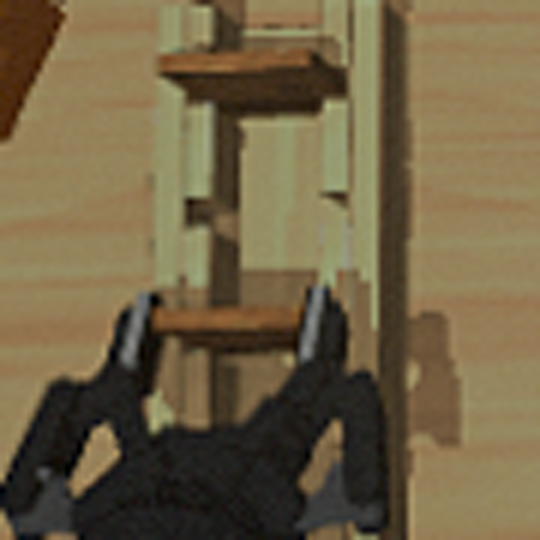

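The panel is gripped between the pads near the tips (58.7 mm opening). I'll lift it straight up.

send_rows([
  [5,0,-0.6,-0.9,0,0,0],
  [5,0,-0.9,-1.3,0,0,0],
  [5,0,-0.9,-1.3,0,0,0],
  [5,0,-1.1,-1.6,0,0,0],
  [5,0,-1.1,-1.6,0,0,0],
  [5,0,-1.1,-1.6,0,0,0],
])

```text
t: 10.68
tcp_pos: [0.5249, 0.3006, 0.1858]
tool_rot: [-1.86, -1.879, 0.597]
ft_force: [0.3, -0.5, -0.7]
opening: 0.0582
```

```bash
python3 -c "
from h import *
from station import bot
plan()
c=bot.camera('scene'); crop(c,310,430,180,300,'pics/p6.png',5)
c=bot.camera('top'); crop(c,110,200,200,290,'pics/p7.png',5)
"
```

```text
t 10.68 p [0.5249 0.3006 0.1858] F [ 0.3 -0.5 -0.7] op 0.0582 j [ 0.6   0.08 -0.8  -0.17 -0.47  0.37]
x [-0.01   1.     0.001] y [ 0.816  0.008 -0.578]
```

View pics/p6.png

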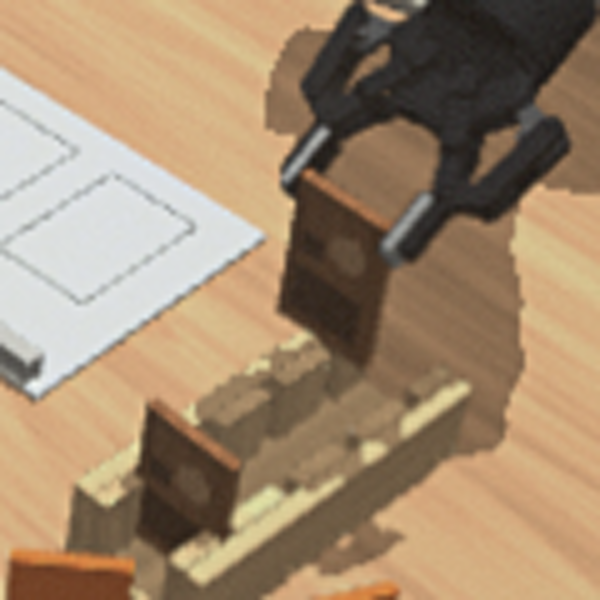

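View pics/p7.png

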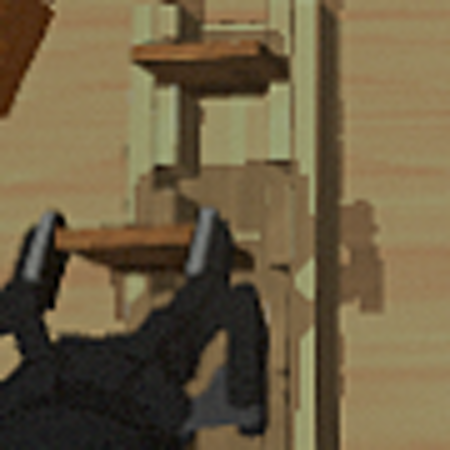

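```bash
python3 -c "
from h import *
from station import bot
plan()
for n in('scene','top'):
    c=bot.camera(n); P=cloud(c); x,y,z=P[...,0],P[...,1],P[...,2]; F=c['frame'].astype(int)
    m=(x>.47)&(x<.56)&(y>.25)&(y<.35)&(z>.10)&(z<.22)&(F[...,2]-F[...,0]>15); q=P[m]
    ctr=np.median(q,0); w=np.linalg.svd(q-q.mean(0))[2]; print(n,len(q),ctr.round(4),q.min(0).round(4),q.max(0).round(4),w[2].round(3))
"
```

```text
t 10.78 p [0.5263 0.3016 0.1893] F [ 1.4 -0.9  0.3] op 0.0583 j [ 0.6   0.08 -0.79 -0.17 -0.47  0.37]
x [-0.01   1.     0.005] y [ 0.819  0.011 -0.573]
scene 674 [0.521  0.3033 0.1644] [0.4745 0.257  0.1066] [0.5314 0.3487 0.2166] [0.997 0.029 0.065]
top 256 [0.5125 0.3034 0.2005] [0.4711 0.257  0.1132] [0.5265 0.3482 0.2191] [-0.998 -0.063  0.005]
```

The panel is clear of the rack and hangs vertically within 3°. I'll carry it to place1, turning it level on the way.

send_rows([
  [5,-1.5,0,0,0.06,0,0],
  [5,-3.4,0,0,0.12,0,0],
  [5,-3.4,0,0,0.12,0,0],
  [5,-3.4,0,0,0.12,0,0],
  [5,-3.4,0,0,0.12,0,0],
  [5,-3.4,0,0,0.12,0,0],
  [5,-3.4,0,0,0.12,0,0],
])

```text
t: 11.47
tcp_pos: [0.5165, 0.0815, 0.174]
tool_rot: [-1.301, -1.339, 1.145]
ft_force: [2.5, 0.7, -2.2]
opening: 0.0582
```

```bash
python3 -c "
from h import *
plan([.51,-.108,.15],.067,-.61)
"
```

```text
t 11.47 p [0.5165 0.0815 0.174 ] F [ 2.5  0.7 -2.2] op 0.0582 j [-0.01  0.14 -0.29  0.99  0.01 -0.03]
x [-0.023  1.     0.007] y [ 0.148  0.01  -0.989]
shift cm in tool [-18.95   2.09   1.41]
turn [ 0.759 -0.043  0.017]
shift cm after turn [-18.87   3.07   0.2 ]
```

send_rows([
  [5,-3.2,0,0,0.12,-0.01,0],
  [5,-3.2,0,0,0.12,-0.01,0],
  [5,-3.2,0,0,0.12,-0.01,0],
  [5,-3.2,0,0,0.12,-0.01,0],
  [5,-3,0,0,0.12,0,0],
  [5,-2,0,0,0.12,0,0],
  [5,-0.6,0,0,0.05,0,0],
  [5,0,0,0,0,0,0],
])

```text
t: 12.13
tcp_pos: [0.5251, -0.1205, 0.1578]
tool_rot: [-0.669, -0.741, 1.494]
ft_force: [0.1, -0.3, -0.6]
opening: 0.0584
```

```bash
python3 -c "
from h import *
from station import bot
plan([.51,-.108,.04],.067,-.61)
c=bot.camera('scene'); crop(c,220,360,90,240,'pics/q1.png',5)
c=bot.camera('top'); crop(c,230,370,190,310,'pics/q2.png',5)
"
```

```text
t 12.13 p [ 0.5251 -0.1205  0.1578] F [ 0.1 -0.3 -0.6] op 0.0584 j [-0.28  0.72  0.41  1.9  -0.19 -0.28]
x [-0.054  0.998  0.023] y [-0.622 -0.016 -0.783]
shift cm in tool [ 1.05 10.14 -6.22]
turn [-0.062  0.004  0.026]
shift cm after turn [ 1.34 10.48 -5.58]
```

View pics/q1.png

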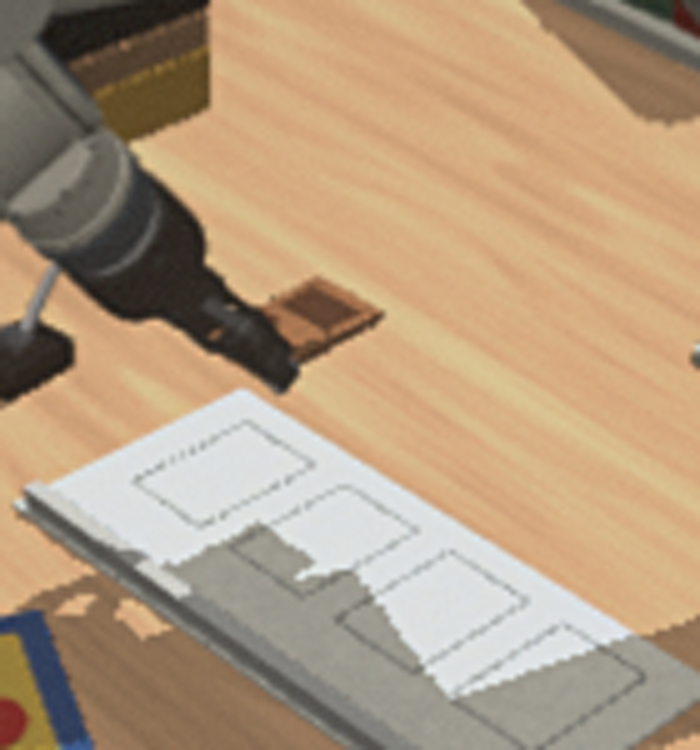

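View pics/q2.png

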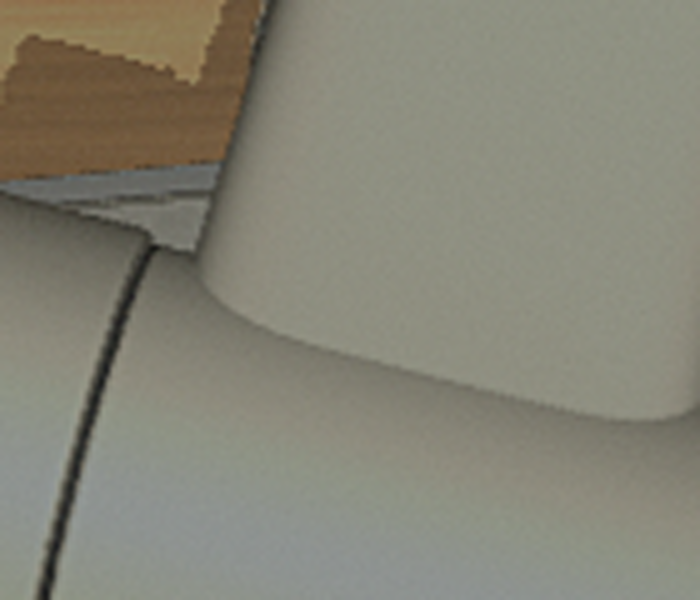

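send_rows([
  [5,0.6,0,0,-0.06,0,0.025],
  [5,0.5,2,-1.1,0,0,0],
  [5,0.2,2.8,-1.5,0,0,0],
  [5,0,2.8,-1.5,0,0,0],
  [5,0,2.4,-1.2,0,0,0],
  [5,0,0,0,0,0,0],
])

```text
t: 12.73
tcp_pos: [0.5109, -0.0996, 0.0486]
tool_rot: [-0.753, -0.811, 1.497]
ft_force: [-0.4, -0.3, -0.1]
opening: 0.0591
```

```bash
python3 -c "
from h import *
from station import bot
plan([.51,-.108,.008],.067,-.61)
c=bot.camera('scene'); crop(c,220,340,120,220,'pics/q3.png',6)
P=cloud(c); x,y,z=P[...,0],P[...,1],P[...,2]; F=c['frame'].astype(int)
m=(x>.40)&(x<.56)&(y>-.16)&(y<-.06)&(z>.02)&(z<.12)&(F[...,2]-F[...,0]>25); q=P[m]
w=np.linalg.svd(q-q.mean(0))[2]; print(len(q),q.mean(0).round(4),q.min(0).round(4),q.max(0).round(4),w[2].round(3))
"
```

```text
t 12.73 p [ 0.5109 -0.0996  0.0486] F [-0.4 -0.3 -0.1] op 0.0591 j [-0.25  0.7   0.12  1.54 -0.18 -0.28]
x [-0.077  0.997 -0.001] y [-0.543 -0.043 -0.838]
shift cm in tool [-0.82  3.49 -2.08]
turn [ 0.033  0.007 -0.006]
shift cm after turn [-0.83  3.41 -2.21]
188 [ 0.4653 -0.1     0.0608] [ 0.4339 -0.1353  0.0532] [ 0.5542 -0.0706  0.1052] [ 0.091  0.015 -0.996]
```

View pics/q3.png

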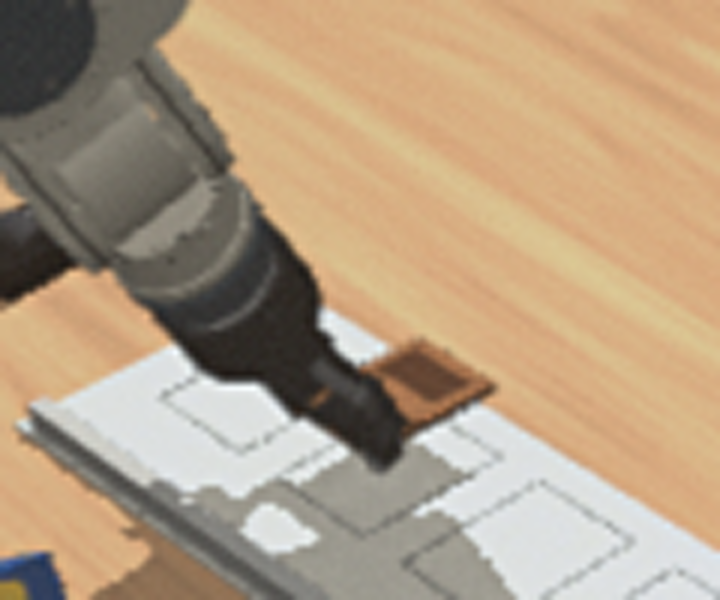

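send_rows([
  [5,-0.5,1,-0.6,0.03,0,0],
  [5,-0.4,1,-0.6,0,0,0],
  [5,0,0.8,-0.5,0,0,0],
  [5,0,0,0,0,0,0],
])

```text
t: 13.12
tcp_pos: [0.5134, -0.1076, 0.0252]
tool_rot: [-0.745, -0.799, 1.507]
ft_force: [-0.3, 0.8, -0.9]
opening: 0.0587
```

```bash
python3 -c "
from h import *
from station import bot
plan([.51,-.108,.008],.067,-.61)
c=bot.camera('scene'); crop(c,220,340,120,220,'pics/q4.png',6)
"
```

```text
t 13.12 p [ 0.5134 -0.1076  0.0252] F [-0.3  0.8 -0.9] op 0.0587 j [-0.26  0.73  0.12  1.52 -0.19 -0.28]
x [-0.08   0.997 -0.005] y [-0.555 -0.049 -0.831]
shift cm in tool [-0.01  1.62 -0.68]
turn [ 0.019  0.008 -0.012]
shift cm after turn [-0.02  1.61 -0.71]
```

View pics/q4.png

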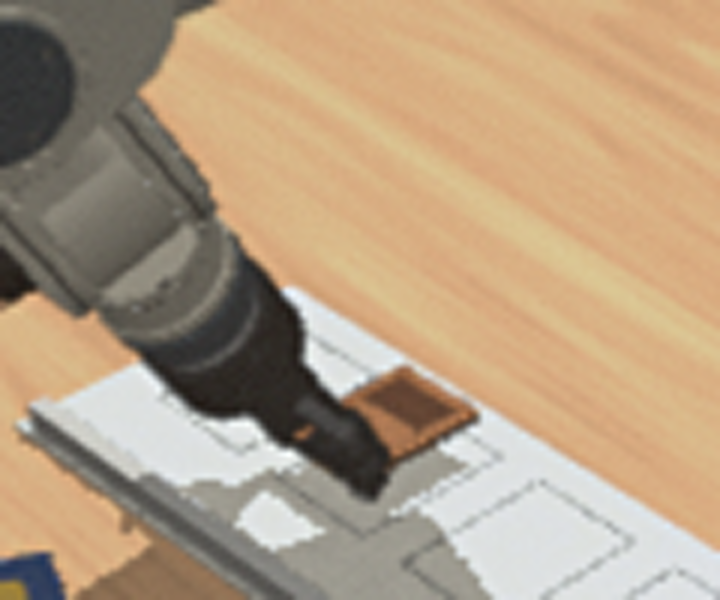

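send_rows([
  [5,0,0.9,-0.4,0.02,0,0],
  [5,0,0.7,-0.3,0,0,0],
  [5,0,0.3,-0.1,0,0,0],
  [5,0,0,0,0,0,0],
])

```text
t: 13.5
tcp_pos: [0.5103, -0.1081, 0.0064]
tool_rot: [-0.734, -0.785, 1.512]
ft_force: [-0.5, -0.2, -0.4]
opening: 0.0584
```

```bash
python3 -c "
from h import *
from station import bot
plan([.51,-.108,.008],.067,-.61)
c=bot.camera('scene'); crop(c,220,340,120,220,'pics/q5.png',6)
"
```

```text
t 13.5 p [ 0.5103 -0.1081  0.0064] F [-0.5 -0.2 -0.4] op 0.0584 j [-0.26  0.76  0.1   1.49 -0.2  -0.28]
x [-0.08   0.997 -0.007] y [-0.568 -0.051 -0.821]
shift cm in tool [ 0.01 -0.12  0.11]
turn [ 0.003  0.007 -0.013]
shift cm after turn [ 0.01 -0.12  0.11]
```

View pics/q5.png

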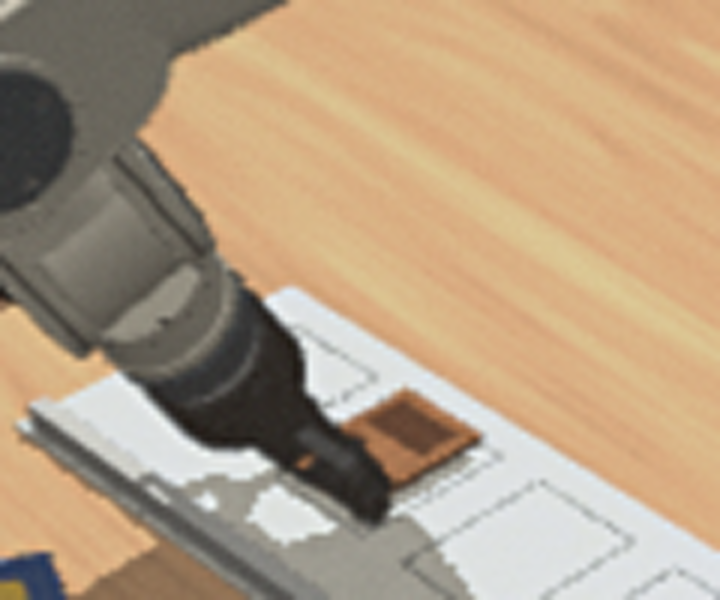

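send_rows([
  [5,0,0.4,-0.3,0,0,0],
  [5,0,0.2,-0.1,0,0,0],
])

```text
t: 13.72
tcp_pos: [0.5107, -0.1083, 0.0043]
tool_rot: [-0.735, -0.786, 1.513]
ft_force: [3.0, 2.0, 25.9]
opening: 0.0584
```

```bash
python3 -c "
from h import *
from station import bot
plan([.51,-.108,.008],.067,-.61)
c=bot.camera('scene')
P=cloud(c); x,y,z=P[...,0],P[...,1],P[...,2]; F=c['frame'].astype(int)
m=(x>.40)&(x<.50)&(y>-.15)&(y<-.07)&(z>.008)&(z<.05)&(F[...,2]-F[...,0]>25); q=P[m]
w=np.linalg.svd(q-q.mean(0))[2]; print(len(q),q.mean(0).round(4),q.min(0).round(4),q.max(0).round(4),w[2].round(3))
m=(x>.40)&(x<.56)&(y>-.05)&(y<-.0)&(z<.05); print('board z',np.median(z[m]))
"
```

```text
t 13.72 p [ 0.5107 -0.1083  0.0043] F [ 3.   2.  25.9] op 0.0584 j [-0.26  0.76  0.1   1.49 -0.2  -0.28]
x [-0.081  0.997 -0.008] y [-0.567 -0.053 -0.822]
shift cm in tool [ 0.03 -0.27  0.27]
turn [ 0.004  0.007 -0.015]
shift cm after turn [ 0.03 -0.27  0.27]
205 [ 0.4661 -0.1093  0.0177] [ 0.43   -0.1479  0.0127] [ 0.4983 -0.0773  0.0228] [ 0.026 -0.02  -0.999]
board z 0.0023189235892551174
```

The tips touch the board (26 N) and the panel is level about 7 mm above it. I'll ease up 1 mm and release.

send_rows([
  [5,0,-0.2,0.1,0,0,0],
  [7,0,0,0,0,0,0],
  [8.5,0,0,0,0,0,0],
  [8.5,0,0,0,0,0,0],
  [8.5,0,0,0,0,0,0],
])

```text
t: 14.18
tcp_pos: [0.5118, -0.1083, 0.0079]
tool_rot: [-0.738, -0.788, 1.513]
ft_force: [-0.1, 0.3, -0.6]
opening: 0.0848
```

```bash
python3 -c "
from h import *
from station import bot
plan([.51,-.108,.008],.067,-.61)
c=bot.camera('scene'); crop(c,220,340,120,220,'pics/q6.png',6)
"
```

```text
t 14.18 p [ 0.5118 -0.1083  0.0079] F [-0.1  0.3 -0.6] op 0.0848 j [-0.26  0.75  0.1   1.49 -0.2  -0.28]
x [-0.082  0.997 -0.009] y [-0.564 -0.053 -0.824]
shift cm in tool [0.05 0.09 0.15]
turn [ 0.008  0.007 -0.016]
shift cm after turn [0.04 0.09 0.15]
```

View pics/q6.png

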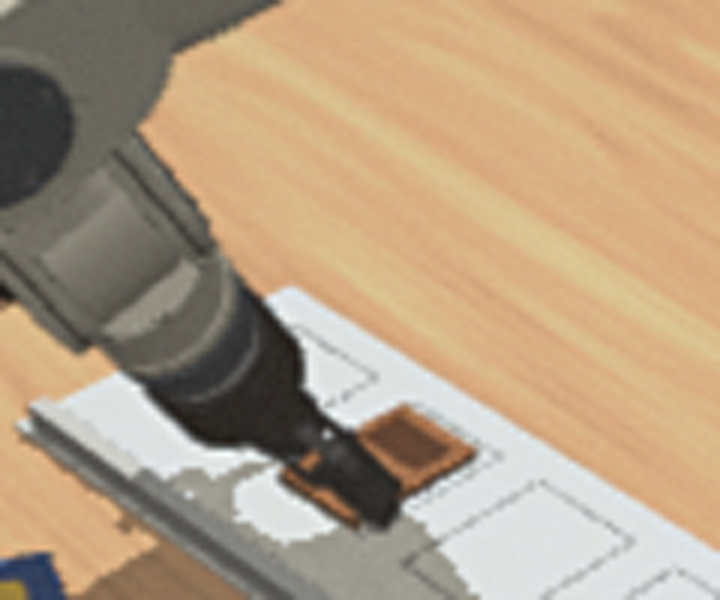

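send_rows([
  [8.5,0,-2,0,0,0,0],
  [8.5,0,-3,0,0,0,0],
  [8.5,0,-4,2,-0.12,0,0],
  [8.5,0,-3,2,-0.12,0,0],
  [8.5,3,-2,0,-0.12,0,0],
  [8.5,4,0,0,-0.12,0,0],
  [8.5,4,0,0,-0.12,0,0],
  [8.5,4,0,0,-0.12,0,0],
  [8.5,4,0,0,-0.12,0,0],
  [8.5,4,0,0,-0.12,0,0],
])

```text
t: 15.07
tcp_pos: [0.5382, 0.1256, 0.1316]
tool_rot: [-1.411, -1.527, 1.058]
ft_force: [2.1, 0.4, -0.6]
opening: 0.0852
```

send_rows([
  [8.5,4,0,0,-0.12,0,0],
  [8.5,4,0,0,-0.12,0,0],
  [8.5,4,0,0,-0.12,0,0],
  [8.5,3,0,0,-0.12,0,0],
])

```text
t: 15.4
tcp_pos: [0.525, 0.274, 0.1396]
tool_rot: [-1.713, -1.856, 0.713]
ft_force: [2.9, 1.6, -1.2]
opening: 0.0849
```

```bash
python3 -c "
from h import *
from station import bot
plan([.63,.30,.2],.01,.97)
lever()
c=bot.camera('scene'); crop(c,220,370,150,270,'pics/q7.png',5); np.savez('s2.npz',**c)
c=bot.camera('top'); crop(c,200,420,200,320,'pics/q8.png',3); np.savez('t2.npz',**c)
"
```

```text
t 15.4 p [0.525  0.274  0.1396] F [ 2.9  1.6 -1.2] op 0.0849 j [ 0.48  0.09 -0.82 -0.12 -0.28  0.3 ]
x [-0.072  0.997  0.018] y [ 0.728  0.065 -0.682]
shift cm in tool [  1.94   3.7  -11.66]
turn [-0.15   0.025  0.06 ]
shift cm after turn [  2.5    5.27 -10.93]
ball 35 [ 0.4629 -0.4196  0.0979] off -0.0623 joint 0.027 from z 0.709
```

View pics/q7.png

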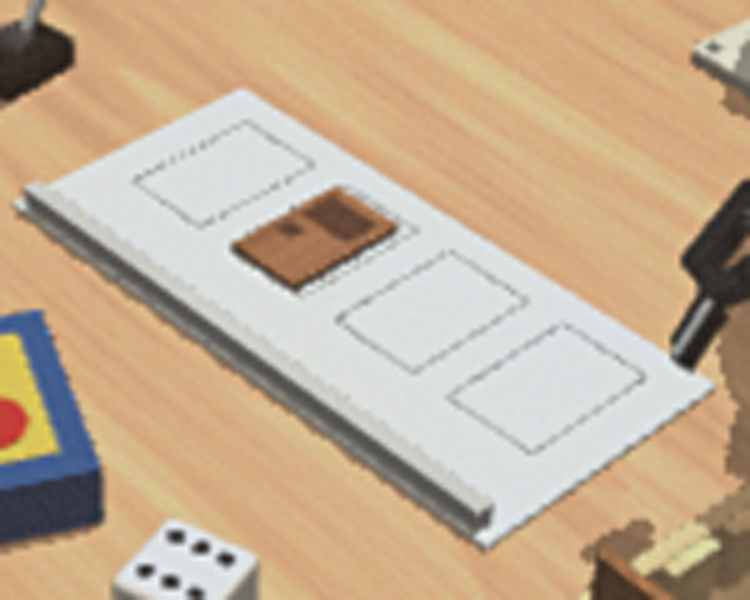

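View pics/q8.png

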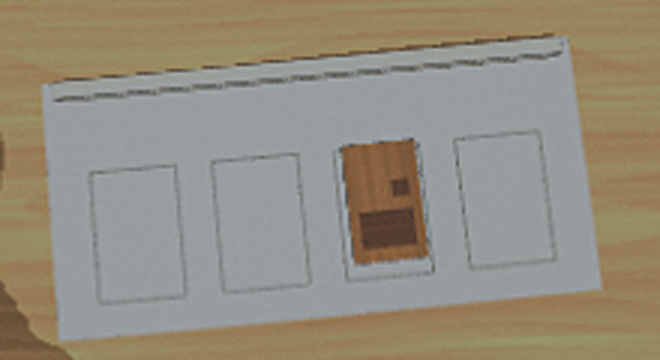

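The panel lies flat in place1 at about (390,203) in the crop. It is shifted several mm toward the light bar and slightly turned. I'll measure it relative to the board in each camera.

```bash
cat >> h.py <<'E'
BO={"top":(0.49733,-0.05891,0.0663),"scene":(0.50101,-0.05812,0.0671)}
def panels(c,n):
    """brown panels lying on the board: centre in the board frame (same camera), yaw, nearest place error"""
    F=c["frame"].astype(int); b=BO[n]
    h,w=F.shape[:2]; m=((F[...,2]-F[...,0]>30)).astype(np.uint8)
    u,v=np.meshgrid(np.arange(w),np.arange(h)); p=at_z(c,np.c_[u.ravel(),v.ravel()],.012)[:,:2]-b[:2]
    C,S=np.cos(b[2]),np.sin(b[2]); q=np.c_[p[:,0]*C+p[:,1]*S,-p[:,0]*S+p[:,1]*C].reshape(h,w,2)
    m[(q[...,0]<-.1)|(q[...,0]>.08)|(abs(q[...,1])>.215)]=0
    cs,_=cv2.findContours(m,cv2.RETR_EXTERNAL,cv2.CHAIN_APPROX_NONE)
    for k in cs:
        if cv2.contourArea(k)<150: continue
        uv=k[:,0,:].astype(float); pw=at_z(c,uv,.012)[:,:2]-b[:2]
        bq=np.c_[pw[:,0]*C+pw[:,1]*S,-pw[:,0]*S+pw[:,1]*C]
        (cx,cy),(a,bb),an=cv2.minAreaRect((bq*1000).astype(np.float32))
        if a<bb: an-=90
        an=(an+90)%180-90
        i=np.argmin(abs(np.array([-150,-50,50,150])-cy)); pl=[-150,-50,50,150][i]
        print(n,f"place{i} err x {cx+25:.1f} y {cy-pl:.1f} mm yaw {np.radians(an):.3f} size {max(a,bb):.1f}x{min(a,bb):.1f}")
E
python3 -c "
from h import *
for n,f in(('top','t2'),('scene','s2')): panels(dict(np.load(f+'.npz')),n)"
```

```text
top place1 err x 7.2 y -1.1 mm yaw 0.011 size 95.0x59.5
scene place1 err x 9.2 y 1.0 mm yaw 0.008 size 97.8x61.6
```

The error is about +8 mm in x, near 0 in y, with yaw 0.01. The opening pads swing back and drag it. I'll nudge it back later and aim shorter next time. Now the far panel.

send_rows([
  [8.5,0.8,1.2,-3,0,0,0],
  [8.5,0.8,1.2,-3,0,0,0],
  [8.5,0.8,1.2,-3,-0.12,0.01,0.02],
  [8.5,0,0,0,-0.12,0.01,0.02],
  [8.5,0,0,0,-0.12,0.01,0.02],
  [8.5,0,0,0,0,0,0],
])

```text
t: 16.05
tcp_pos: [0.6141, 0.299, 0.1736]
tool_rot: [-1.951, -1.978, 0.475]
ft_force: [-0.6, 0.5, -1.1]
opening: 0.0852
```

```bash
python3 -c "
from h import *
plan([.627,.302,.084],.01,1.187)
"
```

```text
t 16.05 p [0.6141 0.299  0.1736] F [-0.6  0.5 -1.1] op 0.0852 j [ 0.52  0.25 -0.82 -0.55 -0.45  0.24]
x [-0.015  1.    -0.005] y [ 0.893  0.011 -0.45 ]
shift cm in tool [0.32 5.19 7.41]
turn [-0.083  0.006  0.002]
shift cm after turn [0.29 4.55 7.82]
```

send_rows([
  [8.5,0,0,0,-0.08,0,0],
  [8.5,0.1,1.2,1.9,-0.01,0,0],
  [8.5,0.1,1.1,1.9,0,0,0],
  [8.5,0.1,1.1,1.9,0,0,0],
  [8.5,0,0.7,1.6,0,0,0],
  [8.5,0,0,0,0,0,0],
])

```text
t: 16.55
tcp_pos: [0.6305, 0.296, 0.0811]
tool_rot: [-1.993, -2.008, 0.437]
ft_force: [0.1, -0.6, -0.3]
opening: 0.085
```

```bash
python3 -c "
from h import *
from station import bot
plan([.627,.302,.084],.01,1.187)
c=bot.camera('scene'); crop(c,310,430,200,300,'pics/r1.png',5)
c=bot.camera('top'); crop(c,110,200,190,280,'pics/r2.png',5)
"
```

```text
t 16.55 p [0.6305 0.296  0.0811] F [ 0.1 -0.6 -0.3] op 0.085 j [ 0.51  0.52 -0.93 -0.98 -0.46  0.2 ]
x [-0.011  1.    -0.016] y [ 0.916  0.004 -0.401]
shift cm in tool [ 0.6  -0.43 -0.14]
turn [-0.029  0.015 -0.005]
shift cm after turn [ 0.61 -0.42 -0.14]
```

View pics/r1.png

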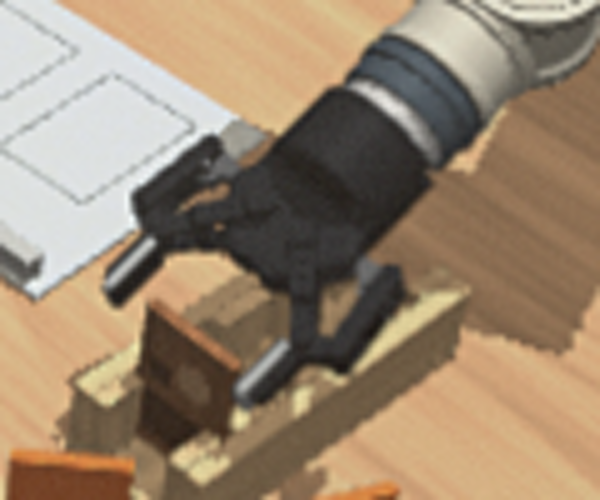

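View pics/r2.png

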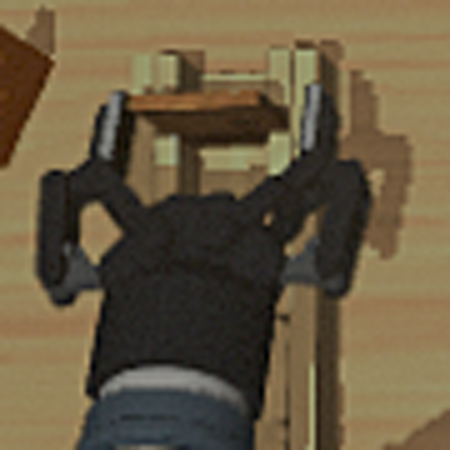

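The open fingers straddle the far panel, sitting about 6 mm too far toward −y. I'll shift and close.

send_rows([
  [8.5,0.6,-0.3,0,-0.02,0.01,-0.01],
  [8.5,0.1,0,0,0,0,0],
])

```text
t: 16.82
tcp_pos: [0.6303, 0.3029, 0.0886]
tool_rot: [-1.995, -2.024, 0.396]
ft_force: [-1.0, -0.3, -0.1]
opening: 0.0851
```

send_rows([
  [5,0,0,0,0,0,0],
  [5,0,0,0,0,0,0],
  [5,0,0,0,0,0,0],
  [5,0,0,0,0,0,0],
  [5,0,0,0,0,0,0],
  [5,0,0,0,0,0,0],
  [5,0,0,0,0,0,0],
], newtons=50)

```text
t: 17.4
tcp_pos: [0.632, 0.303, 0.0944]
tool_rot: [-1.995, -2.025, 0.392]
ft_force: [0.3, -0.1, -1.8]
opening: 0.0583
```

```bash
python3 -c "
from h import *
plan([.627,.302,.18],.01,1.187)
"
```

```text
t 17.4 p [0.632  0.303  0.0944] F [ 0.3 -0.1 -1.8] op 0.0583 j [ 0.51  0.51 -0.93 -1.01 -0.46  0.2 ]
x [-0.014  1.     0.003] y [ 0.927  0.014 -0.376]
shift cm in tool [-0.07 -3.68 -7.74]
turn [-0.002 -0.001  0.005]
shift cm after turn [-0.09 -3.67 -7.75]
```

The arm drifted up while closing, so the grip is near the top edge. I'll reopen, lower and regrip.

send_rows([
  [8.5,0,0,0,0,0,0],
  [8.5,0,0,0,0,0,0],
  [8.5,0,0,0,0,0,0],
  [8.5,0,0,0.8,0,0,0],
  [8.5,0,0,0.7,0,0,0],
  [8.5,0,0,0.2,0,0,0],
])

```text
t: 17.9
tcp_pos: [0.626, 0.3032, 0.0792]
tool_rot: [-1.996, -2.026, 0.39]
ft_force: [-0.5, 0.1, -0.6]
opening: 0.0852
```

```bash
python3 -c "
from h import *
plan([.628,.302,.082],.01,1.187)
"
```

```text
t 17.9 p [0.626  0.3032 0.0792] F [-0.5  0.1 -0.6] op 0.0852 j [ 0.52  0.55 -0.95 -1.07 -0.47  0.21]
x [-0.014  1.     0.004] y [ 0.927  0.015 -0.374]
shift cm in tool [-0.12  0.08 -0.33]
turn [ 0.    -0.002  0.005]
shift cm after turn [-0.12  0.09 -0.33]
```

send_rows([
  [5,0,0,0,0,0,0],
  [5,0,0,0,0,0,0],
  [5,0,0,0,0,0,0],
  [5,0,0,0,0,0,0],
  [5,0,0,0,0,0,0],
  [5,0,0,0,0,0,0],
], newtons=50)

```text
t: 18.4
tcp_pos: [0.6261, 0.3033, 0.0792]
tool_rot: [-1.996, -2.026, 0.391]
ft_force: [0.8, 0.7, 0.2]
opening: 0.0583
```

```bash
python3 -c "
from h import *
from station import bot
plan([.628,.302,.19],.01,1.187)
c=bot.camera('scene'); crop(c,310,430,200,300,'pics/r3.png',5)
"
```

```text
t 18.4 p [0.6261 0.3033 0.0792] F [0.8 0.7 0.2] op 0.0583 j [ 0.52  0.55 -0.95 -1.07 -0.47  0.21]
x [-0.014  1.     0.003] y [ 0.927  0.014 -0.375]
shift cm in tool [ -0.1   -3.98 -10.34]
turn [-0.    -0.001  0.005]
shift cm after turn [ -0.14  -3.98 -10.35]
```

View pics/r3.png

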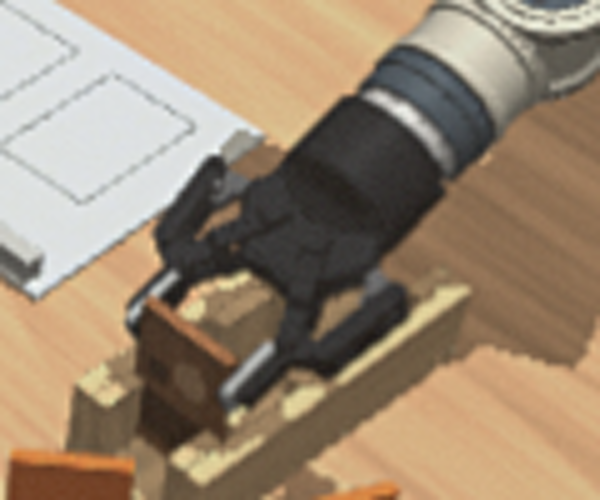

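send_rows([
  [5,0,-0.4,-1,0,0,0],
  [5,0,-0.6,-1.5,0,0,0],
  [5,0,-0.6,-1.5,0,0,0],
  [5,0,-0.8,-2.1,0,0,0],
  [5,0,-0.8,-2.1,0,0,0],
  [5,0,-0.8,-2.1,0,0,0],
])

```text
t: 18.95
tcp_pos: [0.6262, 0.3018, 0.1855]
tool_rot: [-1.992, -2.02, 0.41]
ft_force: [0.7, -0.2, -0.9]
opening: 0.0585
```

```bash
python3 -c "
from h import *
from station import bot
plan([.49,.09,.18],.067,-.38)
c=bot.camera('scene'); crop(c,310,430,170,290,'pics/r4.png',5)
"
```

```text
t 18.95 p [0.6262 0.3018 0.1855] F [ 0.7 -0.2 -0.9] op 0.0585 j [ 0.52  0.28 -0.84 -0.67 -0.46  0.21]
x [-0.014  1.    -0.004] y [ 0.922  0.012 -0.387]
shift cm in tool [-20.98 -12.59   5.95]
turn [ 1.553 -0.052 -0.026]
shift cm after turn [-20.22   6.07  13.73]
```

View pics/r4.png

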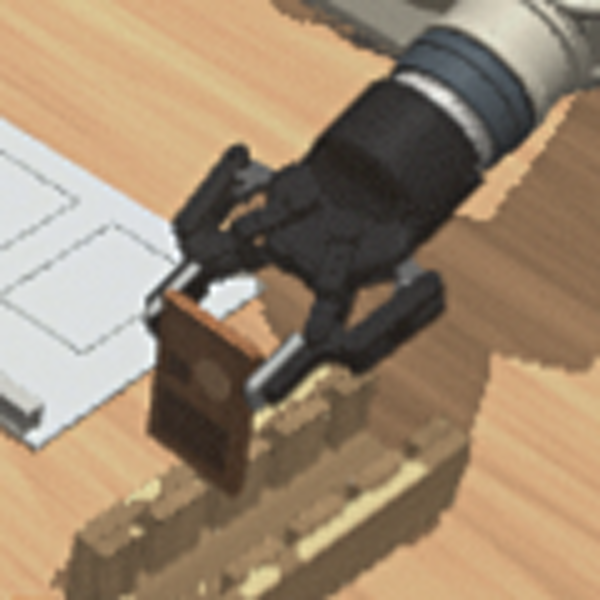

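send_rows([
  [5,-1.6,0,0,0.12,0,0],
  [5,-1.6,0,0,0.12,0,0],
  [5,-1.6,0,0,0.12,0,0],
  [5,-1.6,0,0,0.12,0,0],
  [5,-1.6,0,0,0.12,0,0],
  [5,-1.6,0,0,0.12,0,0],
  [5,-1.6,0,0,0.12,0,0],
  [5,-1.6,0,0,0.12,0,0],
  [5,-1.6,0,0,0.12,0,0],
])

```text
t: 19.75
tcp_pos: [0.6261, 0.1807, 0.1933]
tool_rot: [-1.373, -1.405, 1.098]
ft_force: [1.2, 1.4, -1.8]
opening: 0.0589
```

```bash
python3 -c "
from h import *
plan([.483,.0905,.1],.067,-.38)
"
```

```text
t 19.75 p [0.6261 0.1807 0.1933] F [ 1.2  1.4 -1.8] op 0.0589 j [ 0.17  0.29 -0.06  0.98 -0.03  0.14]
x [-0.023  1.     0.001] y [ 0.241  0.007 -0.971]
shift cm in tool [-8.71  5.54 16.33]
turn [ 0.623 -0.045  0.004]
shift cm after turn [-8.04 14.18 10.36]
```

send_rows([
  [5,-1.8,-0.7,2.8,0,0,0],
  [5,-1.8,-0.7,2.8,0,0,0],
  [5,-1.8,-0.7,2.8,0,0,0],
  [5,-1.8,-0.7,2.8,0,-0.02,0],
  [5,-1.2,-0.5,2.3,0.1,-0.02,0],
  [5,0,0,0,0.12,0,0],
  [5,0,0,0,0.12,0,0],
  [5,0,0,0,0.12,0,0],
  [5,0,0,0,0.12,0,0],
  [5,0,0,0,0,0,0],
])

```text
t: 20.58
tcp_pos: [0.4902, 0.0854, 0.1866]
tool_rot: [-0.908, -0.949, 1.418]
ft_force: [0.3, -0.1, -1.7]
opening: 0.0586
```

```bash
python3 -c "
from h import *
plan([.483,.0905,.04],.067,-.384)
"
```

```text
t 20.58 p [0.4902 0.0854 0.1866] F [ 0.3 -0.1 -1.7] op 0.0586 j [ 0.02  0.45  0.12  1.63 -0.02 -0.03]
x [-0.055  0.998 -0.008] y [-0.374 -0.028 -0.927]
shift cm in tool [ 0.65 13.84 -4.85]
turn [ 0.    -0.014 -0.003]
shift cm after turn [ 0.55 13.84 -4.86]
```

send_rows([
  [5,0.2,3.4,-1.2,0,-0.01,0],
  [5,0.2,3.5,-1.2,0,0,0],
  [5,0.1,3.5,-1.2,0,0,0],
  [5,0,3,-1,0,0,0],
  [5,0,0,0,0,0,0],
])

```text
t: 21.0
tcp_pos: [0.4864, 0.0893, 0.0378]
tool_rot: [-0.91, -0.965, 1.42]
ft_force: [0.4, 0.3, -1.0]
opening: 0.0583
```

```bash
python3 -c "
from h import *
plan([.483,.0905,.006],.067,-.384)
"
```

```text
t 21.0 p [0.4864 0.0893 0.0378] F [ 0.4  0.3 -1. ] op 0.0583 j [ 0.02  0.54 -0.12  1.28 -0.02 -0.04]
x [-0.065  0.998 -0.004] y [-0.363 -0.027 -0.931]
shift cm in tool [ 0.15  3.08 -0.85]
turn [ 0.011 -0.004 -0.003]
shift cm after turn [ 0.14  3.07 -0.88]
```

send_rows([
  [5,0.1,1.2,-0.3,0.01,0,0],
  [5,0,1,-0.3,0,0,0],
  [5,0,0.6,-0.2,0,0,0],
  [5,0,0,0,0,0,0],
])

```text
t: 21.33
tcp_pos: [0.4848, 0.0902, 0.0104]
tool_rot: [-0.907, -0.962, 1.422]
ft_force: [-0.1, -0.3, -0.1]
opening: 0.0585
```

```bash
python3 -c "
from h import *
from station import bot
plan([.483,.0905,.006],.067,-.384)
c=bot.camera('scene'); crop(c,260,380,160,260,'pics/r5.png',6)
P=cloud(c); x,y,z=P[...,0],P[...,1],P[...,2]; F=c['frame'].astype(int)
m=(x>.40)&(x<.47)&(y>.05)&(y<.13)&(z>.008)&(z<.05)&(F[...,2]-F[...,0]>25); q=P[m]
w=np.linalg.svd(q-q.mean(0))[2]; print(len(q),q.mean(0).round(4),q.min(0).round(4),q.max(0).round(4),w[2].round(3))
"
```

```text
t 21.33 p [0.4848 0.0902 0.0104] F [-0.1 -0.3 -0.1] op 0.0585 j [ 0.02  0.57 -0.15  1.22 -0.02 -0.04]
x [-0.065  0.998 -0.004] y [-0.367 -0.028 -0.93 ]
shift cm in tool [0.04 0.47 0.  ]
turn [ 0.007 -0.004 -0.003]
shift cm after turn [ 0.04  0.47 -0.  ]
78 [0.4306 0.0944 0.0234] [0.4169 0.059  0.017 ] [0.4546 0.1188 0.0303] [-0.041  0.019  0.999]
```

View pics/r5.png

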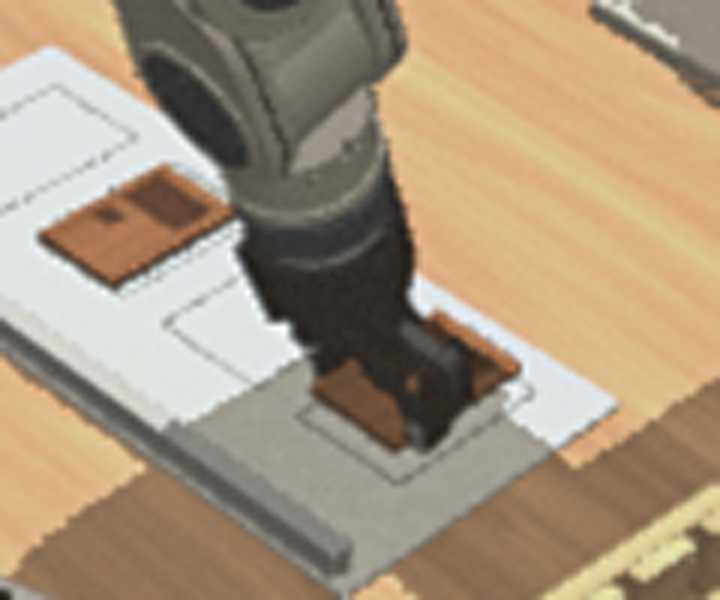

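send_rows([
  [5,0,0.5,0,0,0,0],
  [5,0,0.4,0,0,0,0],
  [5,0,0,0,0,0,0],
])

```text
t: 21.63
tcp_pos: [0.4834, 0.09, 0.0044]
tool_rot: [-0.912, -0.967, 1.42]
ft_force: [-0.0, -0.7, -1.2]
opening: 0.0583
```

send_rows([
  [5,0,0.3,0.1,0,0,0],
  [5,0,0.1,0.1,0,0,0],
])

```text
t: 21.8
tcp_pos: [0.482, 0.0899, 0.0024]
tool_rot: [-0.916, -0.971, 1.417]
ft_force: [4.2, 0.3, 5.6]
opening: 0.0583
```

send_rows([
  [6.6,0,0,0,0,0,0],
  [7.5,0,0,0,0,0,0],
  [8.5,0,0,0,0,0,0],
  [8.5,0,0,0,0,0,0],
  [8.5,0,0,0,0,0,0],
])

```text
t: 22.22
tcp_pos: [0.4818, 0.0898, 0.003]
tool_rot: [-0.916, -0.971, 1.417]
ft_force: [0.3, -0.5, -0.9]
opening: 0.0852
```

```bash
python3 -c "
from h import *
from station import bot
plan()
c=bot.camera('scene'); crop(c,260,380,160,260,'pics/r6.png',6)
"
```

```text
t 22.22 p [0.4818 0.0898 0.003 ] F [ 0.3 -0.5 -0.9] op 0.0852 j [ 0.02  0.56 -0.18  1.19 -0.02 -0.04]
x [-0.065  0.998 -0.005] y [-0.356 -0.027 -0.934]
```

View pics/r6.png

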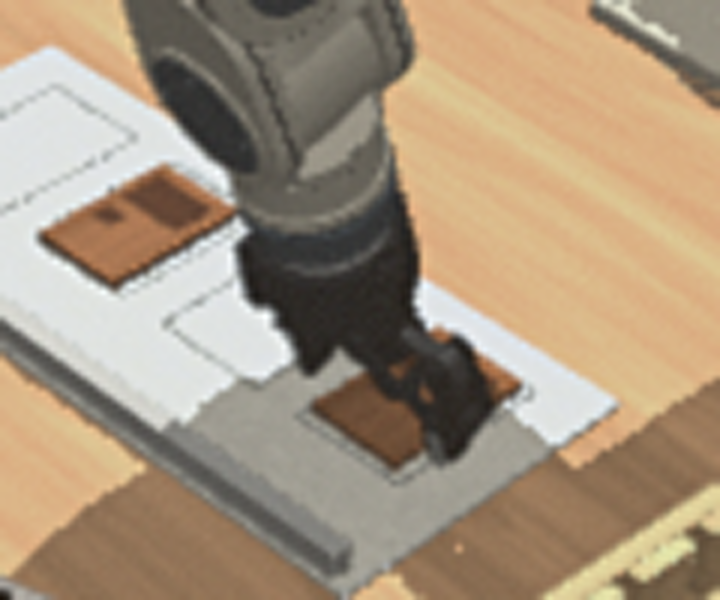

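The panel has dropped flat inside place3's outline. I'll retreat and measure both.

send_rows([
  [8.5,0,-2,0,0,0,0],
  [8.5,0,-4,0,0,0,0],
  [8.5,0,-4,0,-0.1,0,0],
  [8.5,2,-4,0,-0.12,0,0],
  [0,4,-2,0,-0.12,0,0],
  [0,4,0,0,0,0,0],
  [0,4,0,0,0,0,0],
  [0,4,0,0,0,0,0],
  [0,4,0,0,0,0,0],
])

```text
t: 23.02
tcp_pos: [0.5198, 0.3127, 0.1605]
tool_rot: [-1.176, -1.239, 1.253]
ft_force: [1.2, -0.4, -0.4]
opening: 0.0248
```

```bash
python3 -c "
from h import *
from station import bot
plan()
lever()
for n in('top','scene'):
    c=bot.camera(n); panels(c,n); cv2.imwrite(f'pics/w_{n}.png',c['frame'])
"
```

```text
t 23.02 p [0.5198 0.3127 0.1605] F [ 1.2 -0.4 -0.4] op 0.0248 j [0.4  0.39 0.03 1.22 0.   0.35]
x [-0.052  0.999  0.   ] y [-0.011 -0.    -1.   ]
ball 39 [ 0.4628 -0.4188  0.0982] off -0.0623 joint 0.028 from z 0.705
top place3 err x -5.9 y 24.5 mm yaw -0.027 size 94.8x59.2
top place1 err x 7.2 y -1.2 mm yaw 0.011 size 95.0x59.5
scene place3 err x -4.1 y 25.7 mm yaw -0.015 size 97.6x60.3
scene place1 err x 9.2 y 1.0 mm yaw 0.008 size 97.8x61.6
```

View pics/w_top.png

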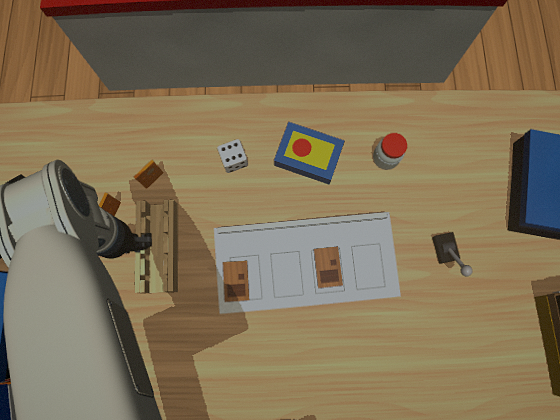

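Both panels are flat. The place3 panel has been knocked about 25 mm in +y (crop centre about (236,280)), and the place1 panel is 8 mm too far in x. I'll regrip each from above with the jaws on the long edges and set it right, starting with place3.

```bash
python3 -c "
from h import *
plan([.4574,.1141,.06],.06,0)
"
```

```text
t 23.17 p [0.5194 0.3136 0.1592] F [-0.7  0.2  0.6] op 0.0015 j [0.4  0.39 0.03 1.22 0.   0.35]
x [-0.057  0.998 -0.   ] y [-0.013 -0.001 -1.   ]
shift cm in tool [-19.57  10.02   7.2 ]
turn [-0.013 -0.003 -0.   ]
shift cm after turn [-19.55   9.92   7.39]
```

send_rows([
  [8.5,-3.3,0,1.2,-0.01,0,0],
  [8.5,-3.3,0,1.2,0,0,0],
  [8.5,-3.3,0,1.2,0,0,0],
  [8.5,-3.3,0,1.2,0,0,0],
  [8.5,-3.3,1,1.2,0,0,0],
  [8.5,-3,3,1.2,0,0,0],
  [8.5,0,3,0,0,0,0],
  [8.5,0,2,0,0,0,0],
  [8.5,0,0,0,0,0,0],
])

```text
t: 23.92
tcp_pos: [0.4541, 0.103, 0.0674]
tool_rot: [-1.184, -1.244, 1.253]
ft_force: [-0.6, 0.3, -0.3]
opening: 0.0846
```

```bash
python3 -c "
from h import *
from station import bot
plan([.4574,.1141,.001],.06,0)
c=bot.camera('scene'); panels(c,'scene'); crop(c,260,400,150,270,'pics/w1.png',5)
"
```

```text
t 23.92 p [0.4541 0.103  0.0674] F [-0.6  0.3 -0.3] op 0.0846 j [ 0.05  0.23 -0.46  0.88 -0.   -0.01]
x [-0.053  0.999 -0.004] y [-0.003 -0.004 -1.   ]
shift cm in tool [ 1.12  6.64 -0.41]
turn [-0.003 -0.007 -0.004]
shift cm after turn [ 1.09  6.64 -0.39]
scene place3 err x -4.1 y 26.9 mm yaw -0.027 size 97.2x62.3
scene place1 err x 9.2 y 1.0 mm yaw 0.008 size 97.8x61.6
```

View pics/w1.png

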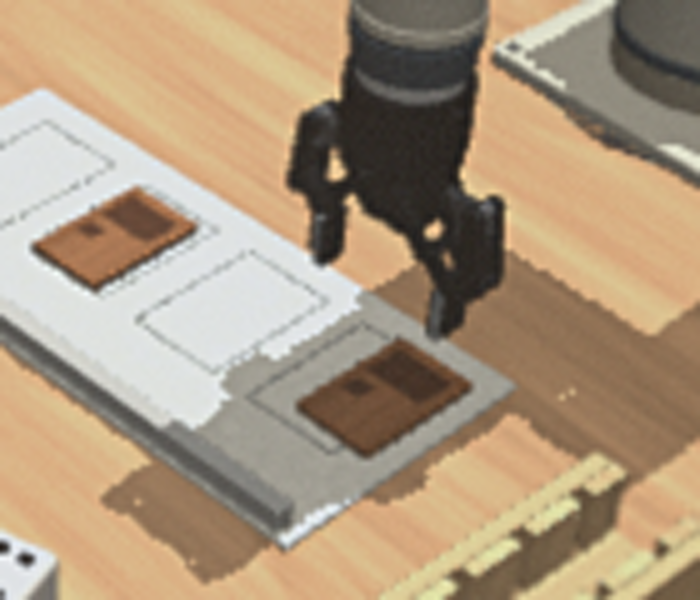

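send_rows([
  [8.5,0.8,0,-0.4,0,0,0],
  [8.5,0.5,0,0,0,0,0],
  [8.5,0,1.5,0,0,0,0],
  [8.5,0,1.8,0,0,0,0],
])

```text
t: 24.3
tcp_pos: [0.4636, 0.1184, 0.0422]
tool_rot: [-1.193, -1.253, 1.246]
ft_force: [-0.0, 0.4, 0.0]
opening: 0.0851
```

```bash
python3 -c "
from h import *
plan([.4574,.1141,.001],.06,0)
"
```

```text
t 24.3 p [0.4636 0.1184 0.0422] F [-0.   0.4  0. ] op 0.0851 j [ 0.08  0.27 -0.48  0.81 -0.    0.02]
x [-0.053  0.999 -0.004] y [ 0.009 -0.003 -1.   ]
shift cm in tool [-0.38  4.11  0.68]
turn [ 0.009 -0.007 -0.004]
shift cm after turn [-0.39  4.12  0.64]
```

send_rows([
  [8.5,-0.3,0.8,0.5,0.01,0,0],
  [8.5,0,1.2,0.1,0,0,0],
  [8.5,0,1,0,0,0,0],
  [8.5,0,0.5,0,0,0,0],
  [8.5,0,0,0,0,0,0],
])

```text
t: 24.72
tcp_pos: [0.4592, 0.1179, 0.0073]
tool_rot: [-1.184, -1.25, 1.254]
ft_force: [-0.5, 0.5, 0.1]
opening: 0.0854
```

```bash
python3 -c "
from h import *
from station import bot
plan([.4574,.1141,.001],.06,0)
c=bot.camera('scene'); crop(c,290,390,180,270,'pics/w2.png',6)
"
```

```text
t 24.72 p [0.4592 0.1179 0.0073] F [-0.5  0.5  0.1] op 0.0854 j [ 0.08  0.32 -0.53  0.72 -0.    0.02]
x [-0.058  0.998 -0.003] y [ 0.    -0.003 -1.   ]
shift cm in tool [-0.37  0.63  0.2 ]
turn [ 0.    -0.002 -0.003]
shift cm after turn [-0.37  0.63  0.2 ]
```

View pics/w2.png

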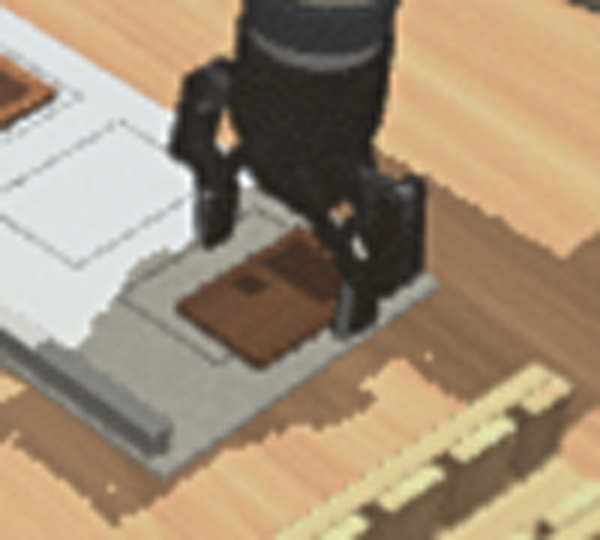

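send_rows([
  [8.5,-0.4,0.4,0.2,0,0,0],
  [8.5,0,0.3,0,0,0,0],
  [5,0,0,0,0,0,0],
  [5,0,0,0,0,0,0],
  [5,0,0,0,0,0,0],
  [5,0,0,0,0,0,0],
  [5,0,0,0,0,0,0],
  [5,0,0,0,0,0,0],
], newtons=30)

```text
t: 25.43
tcp_pos: [0.4589, 0.1133, 0.0026]
tool_rot: [-1.187, -1.253, 1.252]
ft_force: [-0.3, -0.9, -0.2]
opening: 0.0589
```

```bash
python3 -c "
from h import *
from station import bot
plan()
c=bot.camera('scene'); panels(c,'scene'); crop(c,290,390,180,270,'pics/w3.png',6)
"
```

```text
t 25.43 p [0.4589 0.1133 0.0026] F [-0.3 -0.9 -0.2] op 0.0589 j [ 0.07  0.32 -0.55  0.7  -0.    0.01]
x [-0.057  0.998 -0.003] y [ 0.004 -0.003 -1.   ]
scene place3 err x -0.7 y 23.8 mm yaw 0.010 size 89.3x61.0
scene place1 err x 9.2 y 1.0 mm yaw 0.008 size 97.8x61.6
```

View pics/w3.png

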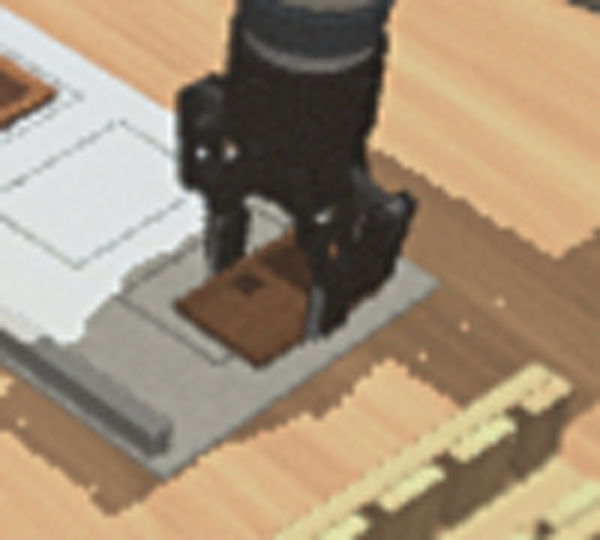

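send_rows([
  [5,0,-0.5,0,0,0,0],
  [5,-0.9,0,-0.2,0,-0.01,0],
  [5,-0.9,0,-0.2,0,0,0],
  [5,-0.5,0,-0.1,0,0,0],
  [5,0,0,0,0,0,0],
])

```text
t: 25.9
tcp_pos: [0.4657, 0.0898, 0.0088]
tool_rot: [-1.181, -1.261, 1.26]
ft_force: [0.1, 0.3, -1.2]
opening: 0.0587
```

```bash
python3 -c "
from h import *
from station import bot
plan([.4655,.0897,.002],.067,0)
c=bot.camera('scene'); panels(c,'scene'); crop(c,290,390,180,270,'pics/w4.png',6)
"
```

```text
t 25.9 p [0.4657 0.0898 0.0088] F [ 0.1  0.3 -1.2] op 0.0587 j [ 0.02  0.31 -0.53  0.72 -0.   -0.05]
x [-0.068  0.998 -0.003] y [ 0.004 -0.003 -1.   ]
shift cm in tool [-0.01  0.68  0.03]
turn [ 0.004  0.001 -0.003]
shift cm after turn [-0.01  0.68  0.02]
scene place3 err x 0.3 y -3.1 mm yaw 0.010 size 87.8x62.4
scene place1 err x 9.2 y 1.0 mm yaw 0.008 size 97.8x61.6
```

View pics/w4.png

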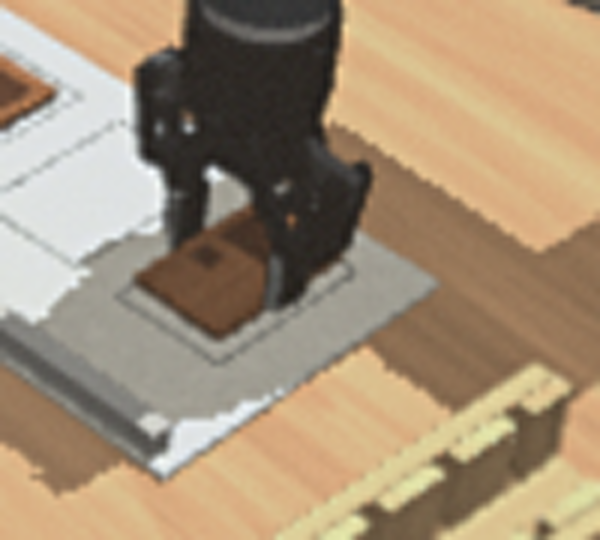

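send_rows([
  [5,0,0.4,0,0,0,0],
  [5,0,0.3,0,0,0,0],
  [5,0,0,0,0,0,0],
  [6.4,0,0,0,0,0,0],
  [7.4,0,0,0,0,0,0],
  [8.5,0,0,0,0,0,0],
  [8.5,0,0,0,0,0,0],
  [8.5,0,-1,0,0,0,0],
  [8.5,0,-3,0,0,0,0],
  [8.5,0,-3,0,0,0,0],
])

```text
t: 26.78
tcp_pos: [0.4612, 0.0911, 0.0675]
tool_rot: [-1.173, -1.252, 1.264]
ft_force: [1.3, -0.0, -0.1]
opening: 0.0849
```

```bash
python3 -c "
from h import *
from station import bot
plan([.4855,-.108,.06],.073,0)
c=bot.camera('scene'); panels(c,'scene'); crop(c,240,390,150,270,'pics/w5.png',5)
"
```

```text
t 26.78 p [0.4612 0.0911 0.0675] F [ 1.3 -0.  -0.1] op 0.0849 j [ 0.02  0.24 -0.45  0.89 -0.   -0.05]
x [-0.068  0.998 -0.002] y [-0.007 -0.003 -1.   ]
shift cm in tool [-20.02   0.79  -1.08]
turn [-0.007 -0.005 -0.002]
shift cm after turn [-20.03   0.75  -0.97]
scene place3 err x 1.1 y 2.5 mm yaw -0.011 size 96.9x62.1
scene place1 err x 9.2 y 1.0 mm yaw 0.020 size 98.0x61.2
```

View pics/w5.png

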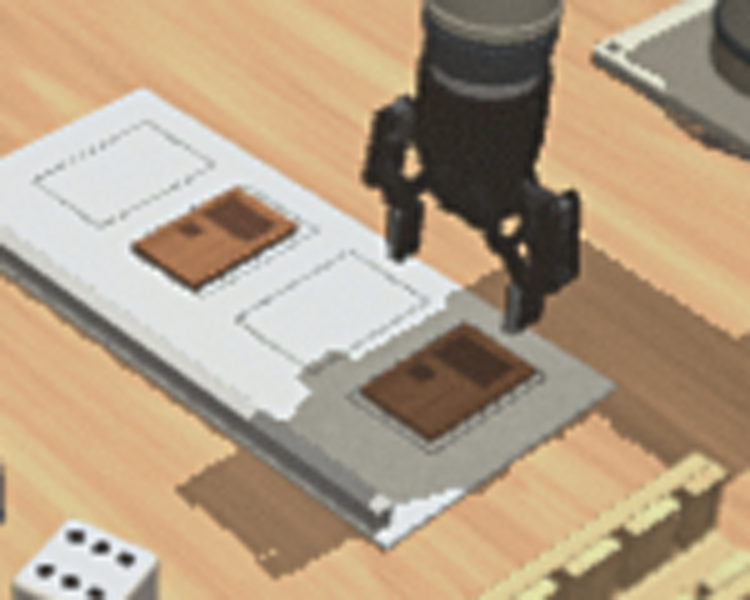

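Place3 is good now (err about 1, 2.5 mm). Next is the place1 panel.

send_rows([
  [8.5,-3.3,0,-0.2,0,0,0],
  [8.5,-3.3,0,-0.2,0,0,0],
  [8.5,-3.3,0,-0.2,0,-0.01,0],
  [8.5,-3.3,0,-0.2,0,0,0],
  [8.5,-3.3,0,-0.2,0,0,0],
  [8.5,-2.5,0,0,0,0,0],
  [8.5,0,0,0,0,0,0],
  [8.5,0,0,0,0,0,0],
])

```text
t: 27.5
tcp_pos: [0.4916, -0.1043, 0.0759]
tool_rot: [-1.177, -1.276, 1.27]
ft_force: [0.0, 0.5, -0.2]
opening: 0.085
```

```bash
python3 -c "
from h import *
from station import bot
plan([.4855,-.1085,.003],.075,0)
"
```

```text
t 27.5 p [ 0.4916 -0.1043  0.0759] F [ 0.   0.5 -0.2] op 0.085 j [-0.38  0.27 -0.38  0.91  0.   -0.46]
x [-0.085  0.996 -0.004] y [ 0.009 -0.003 -1.   ]
shift cm in tool [-0.34  7.28  0.71]
turn [ 0.009  0.01  -0.004]
shift cm after turn [-0.37  7.29  0.64]
```

send_rows([
  [8.5,-0.4,0.5,0.5,0.01,0.01,0],
  [8.5,0,2,0.1,0,0,0],
  [8.5,0,2,0,0,0,0],
  [8.5,0,1.5,0,0,0,0],
  [8.5,0,0.4,0,0,0,0],
  [8.5,0,0,0,0,0,0],
])

```text
t: 28.0
tcp_pos: [0.4839, -0.1054, 0.0084]
tool_rot: [-1.172, -1.261, 1.27]
ft_force: [0.4, 0.8, 0.7]
opening: 0.085
```

```bash
python3 -c "
from h import *
from station import bot
plan([.4855,-.1085,.003],.075,0)
c=bot.camera('scene'); crop(c,220,340,120,220,'pics/w6.png',6)
"
```

```text
t 28.0 p [ 0.4839 -0.1054  0.0084] F [0.4 0.8 0.7] op 0.085 j [-0.38  0.34 -0.48  0.75 -0.01 -0.46]
x [-0.076  0.997 -0.004] y [-0.004 -0.004 -1.   ]
shift cm in tool [-0.32  0.54 -0.14]
turn [-0.004  0.001 -0.004]
shift cm after turn [-0.32  0.54 -0.14]
```

View pics/w6.png

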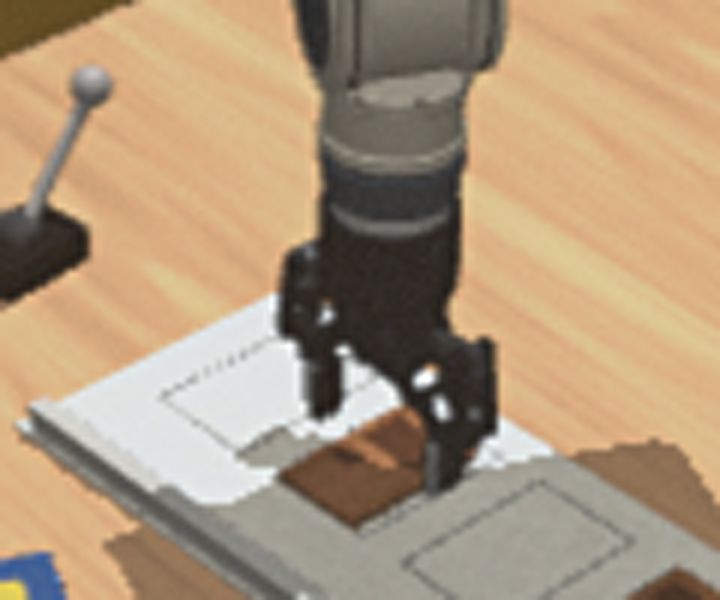

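send_rows([
  [8.5,-0.3,0.4,0,0,0,0],
  [8.5,0,0.2,0,0,0,0],
  [5,0,0,0,0,0,0],
  [5,0,0,0,0,0,0],
  [5,0,0,0,0,0,0],
  [5,0,0,0,0,0,0],
  [5,0,0,0,0,0,0],
  [5,0,0,0,0,0,0],
], newtons=30)

```text
t: 28.72
tcp_pos: [0.486, -0.1084, 0.0061]
tool_rot: [-1.177, -1.264, 1.27]
ft_force: [-0.5, 0.1, -0.3]
opening: 0.0582
```

```bash
python3 -c "
from h import *
from station import bot
plan()
c=bot.camera('scene'); panels(c,'scene')
"
```

```text
t 28.72 p [ 0.486  -0.1084  0.0061] F [-0.5  0.1 -0.3] op 0.0582 j [-0.39  0.35 -0.48  0.74 -0.01 -0.46]
x [-0.078  0.997 -0.006] y [ 0.002 -0.006 -1.   ]
scene place3 err x 1.5 y 2.5 mm yaw -0.011 size 98.0x62.1
scene place1 err x 13.3 y 1.1 mm yaw 0.021 size 87.5x62.4
```

send_rows([
  [5,0,-0.3,0,0,0,0],
  [5,-0.1,0,0.5,0,0.01,0],
  [5,0,0,0.4,0,0,0],
  [5,0,0,0,0,0,0],
])

```text
t: 29.1
tcp_pos: [0.4762, -0.1102, 0.0093]
tool_rot: [-1.182, -1.256, 1.262]
ft_force: [0.5, -0.6, -0.2]
opening: 0.0584
```

```bash
python3 -c "
from h import *
from station import bot
plan([.4775,-.1095,.003],.067,0)
c=bot.camera('scene'); panels(c,'scene'); crop(c,220,340,120,220,'pics/w7.png',6)
"
```

```text
t 29.1 p [ 0.4762 -0.1102  0.0093] F [ 0.5 -0.6 -0.2] op 0.0584 j [-0.4   0.33 -0.5   0.74 -0.01 -0.46]
x [-0.067  0.998 -0.006] y [ 0.001 -0.006 -1.   ]
shift cm in tool [ 0.07  0.63 -0.13]
turn [ 0.001 -0.    -0.006]
shift cm after turn [ 0.06  0.63 -0.14]
scene place3 err x 1.7 y 2.6 mm yaw -0.018 size 98.1x62.6
scene place1 err x 0.3 y -2.9 mm yaw 0.009 size 86.9x63.0
```

View pics/w7.png

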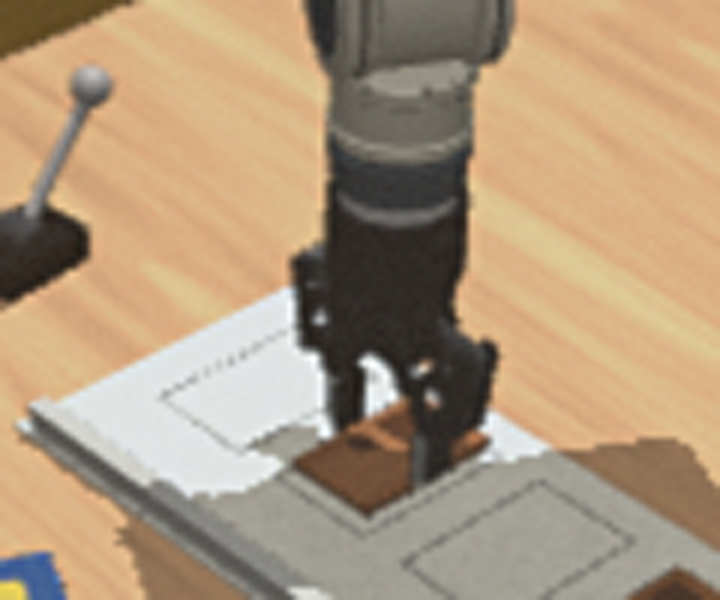

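send_rows([
  [5,0,0.4,-0.1,0,0,0],
  [5,0,0.1,0,0,0,0],
  [5,0,0,0,0,0,0],
  [6.4,0,0,0,0,0,0],
  [7.4,0,0,0,0,0,0],
  [8.5,0,0,0,0,0,0],
  [8.5,0,0,0,0,0,0],
  [8.5,0,-1,0,0,0,0],
  [8.5,0,-3,0,0,0,0],
  [8.5,0,-4,0,0,0,0],
])

```text
t: 29.98
tcp_pos: [0.4738, -0.1083, 0.0793]
tool_rot: [-1.17, -1.25, 1.263]
ft_force: [1.1, -1.3, -0.4]
opening: 0.0849
```

send_rows([
  [8.5,0,-4,0,0,0,0],
  [8.5,0,-3,0,0,0,0],
  [0,4,0,0,0,0,0],
  [0,4,0,0,0,0,0],
  [0,4,0,0,0,0,0],
  [0,4,0,0,0,0,0],
  [0,4,0,0,0,0,0],
  [0,4,0,0,0,0,0],
  [0,4,0,0,0,0,0],
  [0,4,0,0,0,0,0],
])

```text
t: 30.82
tcp_pos: [0.4588, 0.2151, 0.1596]
tool_rot: [-1.193, -1.248, 1.248]
ft_force: [1.2, -0.8, 0.2]
opening: 0.0001
```

```bash
python3 -c "
from h import *
from station import bot
plan([.46,.35,.17],.07,0)
lever()
for n in('top','scene'):
    c=bot.camera(n); panels(c,n); cv2.imwrite(f'pics/x_{n}.png',c['frame'])
"
```

```text
t 30.82 p [0.4588 0.2151 0.1596] F [ 1.2 -0.8  0.2] op 0.0001 j [ 0.28  0.22 -0.22  1.13 -0.01  0.23]
x [-0.051  0.999 -0.006] y [ 0.005 -0.006 -1.   ]
shift cm in tool [13.46 -1.12 -0.81]
turn [ 0.005 -0.019 -0.006]
shift cm after turn [13.45 -1.04 -1.06]
ball 34 [ 0.4627 -0.419   0.0998] off -0.0624 joint 0.026 from z 0.68
top place3 err x -0.3 y -0.3 mm yaw -0.011 size 95.0x59.7
top place1 err x -0.7 y -0.8 mm yaw 0.006 size 95.1x59.5
scene place3 err x 1.3 y 2.3 mm yaw -0.025 size 97.2x62.4
scene place1 err x 1.0 y 1.1 mm yaw -0.002 size 97.9x62.0
```

View pics/x_top.png

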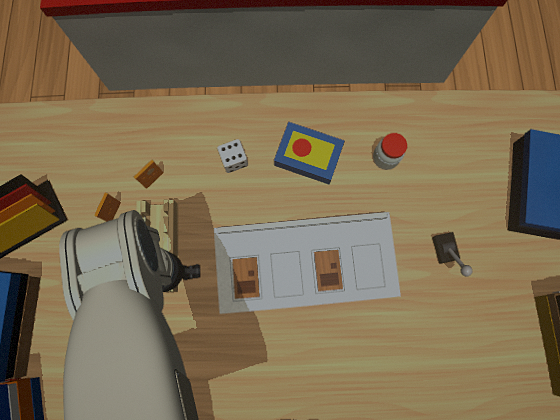

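Both panels sit within about 2.5 mm and 0.025 rad of their places in both cameras, at top (246,277) and (328,270). The die, boxed game and jar have not moved. Now I'll set the lever upright from the robot side.

send_rows([
  [0,-3.8,-0.3,0.5,0,0,0],
  [0,-3.8,-0.3,0.5,0,0,0],
  [0,-3.8,-0.3,0.5,0,0,0],
  [0,-3.8,0,0.5,0,0,0],
  [0,-3.8,0,0.5,0,0,0],
  [0,-3.8,0,0.5,0,0,0],
  [0,-3.8,0,0.5,0,0,0],
  [0,-3.8,0,0.5,0,0,0],
  [0,-3.8,0,0.5,0,0,0],
  [0,-3.8,0,0.5,0,0,0],
])

```text
t: 31.8
tcp_pos: [0.4263, -0.1826, 0.1697]
tool_rot: [-1.188, -1.255, 1.259]
ft_force: [1.7, -0.1, 0.0]
opening: -0.0003
```

```bash
python3 -c "
from h import *
b=np.array([.5235,-.4045]);d=np.array([np.cos(.17),np.sin(.17)])
plan([*(b-.115*d),.17],.17,0)"
```

```text
t 31.8 p [ 0.4263 -0.1826  0.1697] F [ 1.7 -0.1  0. ] op -0.0003 j [-0.58  0.14 -0.3   1.13 -0.   -0.65]
x [-0.062  0.998 -0.008] y [ 0.005 -0.007 -1.   ]
shift cm in tool [-23.98   0.14   3.11]
turn [ 0.004 -0.108 -0.008]
shift cm after turn [-23.51  -0.03   5.67]
```

send_rows([
  [0,0,0,0,0,-0.1,0],
  [0,-3.5,0,0.8,0,0,0],
  [0,-3.5,0,0.8,0,0,0],
  [0,-3.5,0,0.8,0,0,0],
  [0,-3.5,0,0.8,0,0,0],
  [0,-3.5,0,0.8,0,0,0],
  [0,-3.5,0,0.8,0,0,0],
  [0,-2,0,0.8,0,0,0],
  [0,0,0,0,0,0,0],
])

```text
t: 32.55
tcp_pos: [0.3925, -0.445, 0.17]
tool_rot: [-1.146, -1.312, 1.322]
ft_force: [0.1, 1.3, 0.3]
opening: -0.0001
```

```bash
python3 -c "
from h import *
b=np.array([.5235,-.4045]);d=np.array([np.cos(.17),np.sin(.17)])
plan([*(b-.115*d),.085],.17,0);lever()"
```

```text
t 32.55 p [ 0.3925 -0.445   0.17  ] F [0.1 1.3 0.3] op -0.0001 j [-0.99  0.35 -0.    1.21 -0.   -1.13]
x [-0.145  0.989 -0.01 ] y [ 0.003 -0.01  -1.   ]
shift cm in tool [ 1.92  8.49 -2.04]
turn [ 0.001 -0.025 -0.01 ]
shift cm after turn [ 1.78  8.5  -2.09]
ball 30 [ 0.4637 -0.4179  0.1   ] off -0.0612 joint 0.042 from z 0.676
```

send_rows([
  [0,0.9,0,0,0,-0.03,0],
  [0,0.8,1,-0.5,0,0,0],
  [0,0.2,2.5,-0.5,0,0,0],
  [0,0,2.5,0,0,0,0],
  [0,0,1.8,0,0,0,0],
  [0,0,0,0,0,0,0],
])

```text
t: 33.1
tcp_pos: [0.3969, -0.4163, 0.091]
tool_rot: [-1.125, -1.341, 1.349]
ft_force: [-0.3, 0.5, -0.1]
opening: 0.0004
```

```bash
python3 -c "
from h import *
b=np.array([.5235,-.4045]);d=np.array([np.cos(.17),np.sin(.17)])
plan([*(b-.02*d),.085],.17,0);lever()"
```

```text
t 33.1 p [ 0.3969 -0.4163  0.091 ] F [-0.3  0.5 -0.1] op 0.0004 j [-0.95  0.37 -0.19  1.01 -0.   -1.14]
x [-0.183  0.983 -0.01 ] y [ 0.003 -0.009 -1.   ]
shift cm in tool [ -1.12   0.63 -10.66]
turn [ 0.002  0.014 -0.009]
shift cm after turn [ -0.98   0.6  -10.68]
ball 32 [ 0.4614 -0.4197  0.0994] off -0.0638 joint 0.009 from z 0.686
```

send_rows([
  [0,-0.6,0.1,-0.5,0,0.01,0],
  [0,-0.4,0.1,-1,0,0,0],
  [0,0,0.1,-1.5,0,0,0],
  [0,0,0.1,-1.5,0,0,0],
  [0,0,0,-1.5,0,0,0],
  [0,0,0,-1,0,0,0],
  [0,0,0,0,0,0,0],
])

```text
t: 33.73
tcp_pos: [0.4777, -0.4141, 0.0961]
tool_rot: [-1.141, -1.335, 1.348]
ft_force: [-0.9, 0.7, 0.7]
opening: 0.0002
```

```bash
python3 -c "
from h import *
from station import bot
b=np.array([.5235,-.4045]);d=np.array([np.cos(.17),np.sin(.17)])
plan([*(b-.02*d),.085],.17,0);lever()
c=bot.camera('scene'); crop(c,180,270,100,190,'pics/y1.png',6)"
```

```text
t 33.73 p [ 0.4777 -0.4141  0.0961] F [-0.9  0.7  0.7] op 0.0002 j [-0.84  0.45 -0.04  1.06 -0.   -1.02]
x [-0.175  0.984 -0.019] y [ 0.009 -0.018 -1.   ]
shift cm in tool [ 0.18  1.12 -2.67]
turn [ 0.006  0.006 -0.019]
shift cm after turn [ 0.17  1.11 -2.67]
ball 31 [ 0.5052 -0.4125  0.1212] off -0.0194 joint 0.505 from z 0.128
```

View pics/y1.png

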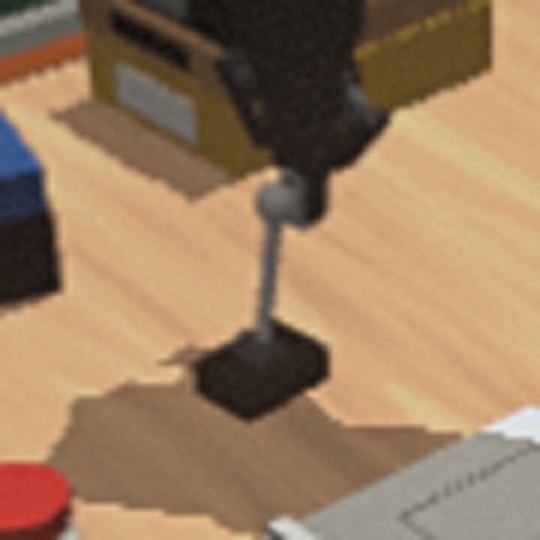

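send_rows([
  [0,0,0,-0.8,0,0,0],
  [0,0,0,-0.8,0,0,0],
  [0,0,0,0,0,0,0],
])

```text
t: 34.08
tcp_pos: [0.4922, -0.4112, 0.096]
tool_rot: [-1.14, -1.333, 1.347]
ft_force: [-0.7, 0.4, 0.4]
opening: 0.0001
```

```bash
python3 -c "
from h import *
from station import bot
b=np.array([.5235,-.4045]);d=np.array([np.cos(.17),np.sin(.17)])
plan([*(b-.02*d),.085],.17,0);lever()
"
```

```text
t 34.08 p [ 0.4922 -0.4112  0.096 ] F [-0.7  0.4  0.4] op 0.0001 j [-0.82  0.46 -0.02  1.07 -0.01 -1.  ]
x [-0.173  0.985 -0.018] y [ 0.008 -0.017 -1.   ]
shift cm in tool [ 0.15  1.1  -1.2 ]
turn [ 0.005  0.004 -0.018]
shift cm after turn [ 0.13  1.1  -1.2 ]
ball 28 [ 0.5189 -0.4102  0.1222] off -0.0055 joint 0.645 from z 0.0
```

send_rows([
  [0,0,0,-0.6,0,0,0],
  [0,0,0,0,0,0,0],
])

```text
t: 34.3
tcp_pos: [0.4977, -0.4103, 0.0959]
tool_rot: [-1.139, -1.332, 1.346]
ft_force: [-1.1, -0.5, 0.0]
opening: 0.0002
```

send_rows([
  [0,0,0,1,0,0,0],
  [0,0,0,2,0,0,0],
  [0,0,0,3,0,0,0],
  [0,0,-1,2,0,0,0],
  [0,0,-3,0,0,0,0],
  [0,0,-3,0,0,0,0],
  [0,2,-1,0,0,0,0],
  [0,4,0,0,0,0,0],
  [0,4,0,0,0,0,0],
  [0,4,0,0,0,0,0],
])

```text
t: 35.13
tcp_pos: [0.3833, -0.2882, 0.1738]
tool_rot: [-1.143, -1.325, 1.34]
ft_force: [0.3, 0.6, 0.4]
opening: 0.0003
```

send_rows([
  [0,4,0,0,0,0,0],
  [0,4,0,0,0,0,0],
  [0,4,0,0,0,0,0],
  [0,4,0,0,0,0,0],
  [0,4,0,0,0,0,0],
  [0,4,0,0,0,0,0],
  [0,4,0,0,0,0,0],
  [0,4,0,0,0,0,0],
  [0,4,0,0,0,0,0],
  [0,0,0,0,0,0,0],
])

```text
t: 35.97
tcp_pos: [0.3099, 0.0848, 0.1669]
tool_rot: [-1.15, -1.328, 1.335]
ft_force: [-1.0, 0.0, 0.1]
opening: -0.0002
```

```bash
python3 -c "
from h import *
from station import bot
plan();lever()
d=np.array([np.cos(.17),np.sin(.17)])
for n in('top','scene'):
    c=bot.camera(n); panels(c,n); cv2.imwrite(f'pics/z_{n}.png',c['frame'])
    P=cloud(c); x,y,z=P[...,0],P[...,1],P[...,2]
    m=(x>.42)&(x<.65)&(y>-.48)&(y<-.33)
    q=P[m&(z>.08)]; q2=P[m&(z>.03)&(z<.08)]; q3=P[m&(z>.015)&(z<.03)]
    r=cv2.minAreaRect((q3[:,:2]*1000).astype(np.float32))
    print(n,'ball mid',((q.min(0)+q.max(0))/2).round(4),q.max(0).round(4),'rod',q2.mean(0).round(4),'base',r)
c=bot.camera('top'); crop(c,410,490,200,280,'pics/z1.png',7)
"
```

```text
t 35.97 p [0.3099 0.0848 0.1669] F [-1.   0.   0.1] op -0.0002 j [ 0.02 -0.11 -0.56  1.11 -0.02 -0.14]
x [-0.16   0.987 -0.019] y [ 0.013 -0.017 -1.   ]
ball 34 [ 0.5246 -0.4099  0.1211] off 0.0002 joint 0.702 from z 0.131
top place3 err x -0.2 y 0.1 mm yaw -0.014 size 94.4x58.8
top place1 err x -0.6 y -0.8 mm yaw 0.005 size 95.3x59.5
top ball mid [ 0.5221 -0.4047  0.1091] [ 0.5326 -0.3929  0.1371] rod [ 0.5199 -0.4015  0.041 ] base ((520.4082641601562, -404.6924133300781), (68.85565948486328, 52.172794342041016), 10.993398666381836)
scene place3 err x 1.4 y 2.5 mm yaw -0.011 size 97.6x62.1
scene place1 err x 1.0 y 1.7 mm yaw 0.006 size 97.6x61.3
scene ball mid [ 0.5301 -0.4002  0.1086] [ 0.5421 -0.3883  0.1368] rod [ 0.5274 -0.4035  0.0494] base ((525.7130126953125, -404.2972106933594), (76.88015747070312, 56.1676025390625), 11.872703552246094)
```

View pics/z1.png

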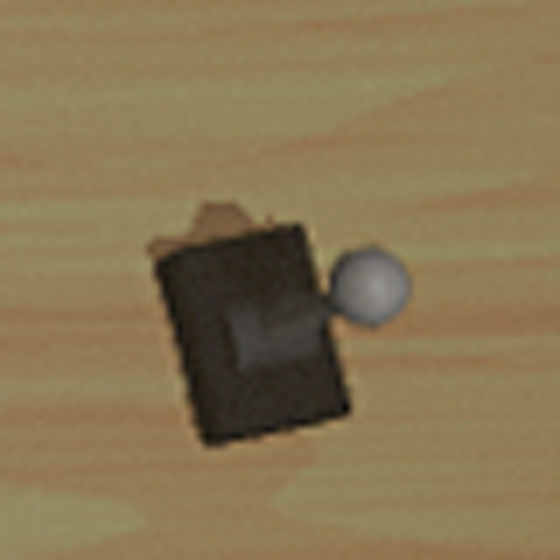

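View pics/z_scene.png

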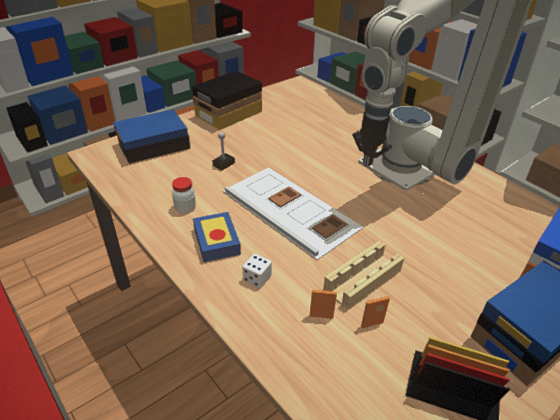

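```bash
python3 -c "
from h import *
from station import bot
c=bot.camera('top')
for j in(.5,.6,.7,.8,.9):
    a=j-.7; d=np.array([np.cos(.19),np.sin(.19)]); p=np.array([.5204,-.4047])+.1*np.sin(a)*d
    print(j,proj(c,[*p,.022+.1*np.cos(a)]).round(1))
print(bot.sense()['dq'].round(3))
"
```

```text
0.5 [[464.2 250.2]]
0.6 [[463.2 245.8]]
0.7 [[462.1 241.5]]
0.8 [[460.7 237.2]]
0.9 [[459.3 233. ]]
[-0.025  0.007  0.005  0.001  0.     0.007]
```

The lever ball at top (463,241) matches a joint of about 0.71. Everything else holds. One settling row, then I hand in.

send_rows([
  [0,0,0,0,0,0,0],
  [0,0,0,0,0,0,0],
])

```text
t: 36.38
tcp_pos: [0.3138, 0.0753, 0.1668]
tool_rot: [-1.161, -1.313, 1.324]
ft_force: [0.3, -1.0, 0.3]
opening: -0.0001
```

```bash
python3 -c "
from h import *
from station import bot
for n in('top','scene'): panels(bot.camera(n),n)
lever(); print(bot.sense()['ft_force'].round(1)); print(bot.sign_off())
"
```

```text
top place3 err x -0.1 y 0.1 mm yaw -0.012 size 94.6x58.8
top place1 err x -0.7 y -0.8 mm yaw 0.006 size 95.1x59.5
scene place3 err x 0.9 y 2.6 mm yaw -0.011 size 96.6x62.3
scene place1 err x 1.0 y 1.7 mm yaw 0.006 size 97.6x61.3
ball 33 [ 0.5239 -0.409   0.1219] off -0.0004 joint 0.696 from z 0.047
[-0.2  0.2  0.4]
the job is handed in; nothing more can be done
None
```

I pulled the dimmer lever fully towards the robot, which read about 0.02 rad. I then moved the two panels present from the rack to the display board, into place1 and place3. Last, I set the lever upright, backed away and handed the job in at about 36 s.

- **Final checks:** Both panels lie flat, within 3 mm and 0.02 rad of their places in both cameras. The lever reads 0.70 rad, against a target of 0.58 to 0.82. In the final pictures the die, boxed game and jar looked unmoved. The gripper was clear of everything, with no contact force.
- **Mended on the way:** The place1 panel first landed 8 mm too far in x. The place3 panel was found about 25 mm aside in y just after I let go; either the announced knock moved it, or my retreat did. I regripped both and reset them.
- **Disagreement:** The two cameras differ by 2 to 4 mm in absolute x. I therefore judged the panels against the board as seen in the same camera.

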